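# Wedge the rocking power supply

## Robot

A 6-joint arm with a two-finger parallel gripper is mounted at the origin on a cart in front of the work surface, level with it; the furniture and walls round the work are solid. World frame = base frame: x ahead of the robot, y to its left, z up, the work surface at z = 0. Lengths are in mm, angles in rad, forces in N, time in s.
With the tool pointing down it reaches from about 275 to 850 mm from the base axis. Payload 19 kg.
Tool frame: the origin (TCP) lies between the finger pads; the fingertips stand 8 mm ahead of it and the grasp point (between the pads) lies 11 mm behind it (r.tips_ahead is the distance from the TCP to the fingertips, in mm); x points along the fingers, y is the direction in which the jaws open and shut, and the axes are right-handed (so a half turn about x gives the same grasp; the last joint's range is limited). The gripper opens to 85 mm and grips with 20 to 120 N. Pads are 22 mm wide; open, the fingers measure 114 mm over their backs; the gripper's body (76 mm by 85 mm) begins 54 mm behind the grasp point. The pads swing forward as they close: fully open they stand 13 mm farther back than shut.
Start: joints at [1.209, 0.15, 1.437, -0, 1.554, -0.134], TCP at [129.861, 560.111, 212.967] pointing down, gripper open.
Joint ranges: [-2.8, 2.8], [-0.68, 2.1], [0.12, 2.68], [-1.39, 4.53], [0.16, 2.79], [-2.81, 2.81]. Speed limits (rad/s): [1.89, 1.89, 2.22, 3.01, 3.01, 3.01].

## Interface

Orientations are given as a unit quaternion [x, y, z, w].
In Python, from rig import r gives the robot as it stands.
- The arm moves only by the tool move_arm, never from a script. Its arguments are lists of equal length, an entry for each row: "offset": the shift along the tool's x, y, z in cm, a list of three; "angular": the turn, a rotation vector about the tool's x, y, z in rad, a list of three; "claw": the closure, from -1 (fully open) to 1 (shut), so that 0 is half open. In form: {"offset": [[dx, dy, dz], ...], "angular": [[ax, ay, az], ...], "claw": [claw, ...]}. A call has exactly 5 rows; each row shifts and turns the pose as measured when the row begins, along the tool's axes as they then stand; what a row does not reach is not made up. A row lasts 1/12 s, in which the tool goes at most 41.7 mm and 7.16 degrees, less where a joint would pass 70% of its speed; a pose out of reach is approached as far as the arm can. A call with a gripper value outside its range is refused whole. The fingers move at their own pace and stop on an object; "newtons" is the grip in N (left out, the last holds). Time passes only in rows, so rows that do not move let the fingers close, or fill a call up. It gives the time, the measured TCP pose, the force and the opening at its end, in the units of the state.
- r.get_state(): the state, without advancing time (a new reading comes with each control period).
- r.snapshot(name): name is "side" or "top"; returns the picture (420x560x3 uint8, blue, green, red); there is no depth.
- r.camera_params(name): a dict with "intrinsics" (3x3 intrinsics, pixels), "R" (3x3) and "t" (3): a world point X has camera coordinates R X + t. Camera axes: x right, y down, z forward; pixel columns grow to the right and rows downward; lengths in mm; the calibration is good to about 2 mm. A picture is of the moment at which its call begins. camera_params takes no time and is no camera call.
- r.sign_off(): hands the job in, once; it reports no verdict.
The state is a dict: "t": time; "joint_pos": joint angles; "qvel": joint speeds; "joint_torque": joint torques, N m; "eef_pos": TCP position; "orientation": TCP orientation; "wrist_force": force on the tool from outside, world axes, zero at the start; "torque": the same for the moment, N m; "grip_width": finger opening in mm.
Only numpy, scipy, OpenCV 4.12 (cv2) and the standard library are available. Lean on these libraries where they do the work, as an engineer would, in place of code of your own. Each camera call takes 0.05 s, during which the arm holds its last target.

## Task

The bench power supply rocks because its front right foot is too short to reach the worktop. Push the rubber wedge along the bench, thin end first, under that foot until it is snug, without jacking the supply out of level or shoving it along; then press down firmly for a moment on the supply's top right above that foot to prove that it no longer rocks, and move away. Work with the fingertips or the outside of the fingers only: do not straddle, pinch or lift the wedge, do not lift the supply, and leave the reel, the bit box and the cutters alone.

Things in the scene. Friction and masses are not known exactly. Their poses are not given: they have to be found in the camera images.
- power_supply: Loose grey bench power supply, about 4 kg, case 200 (x) x 240 (y) x 95 mm on 25 mm feet: top 120 mm above the worktop. Origin on the worktop under its centre; +x to its back (black front panel with display looks to -x, at the robot), +y left. Feet at x = +-80, y = +-100; three carry it, the front right one is too short: unwedged, about 5 N down above it tips the supply.
- short_foot (a point): Lowest point of the short foot at x = -80, y = -100 of the supply: a round-ended rubber stub, 18 mm in diameter, ending 10 mm above the worktop, 20 mm behind the case's front and 20 mm in from its right side. Axes as the supply's.
- press_spot (a point): Point on the flat top of the case (120 mm above the worktop) straight above the short foot: where to press the test, with more than 6 N (8 to 12 N is good) for about half a second, within 40 mm of it. Axes as the supply's.
- wedge: Loose black rubber door-stop wedge, 0.2 kg, 125 (x) x 56 (y) mm; 27 mm high at the thick end (x = -62.5), falling evenly to 3 mm at the thin end (+62.5), 10 mm at x = +26. Origin: centre of its underside; +x to the thin end. Starts before the short foot, thin end roughly toward it. About 10 N at the thick end jams it for good. A flank pushed at x = -5 shifts it, near the thick end turns it.
- reel: Bystander: small reel of solder wire, 54 mm diameter, 36 mm high, standing in front of the supply. Origin: centre of its underside.
- box_of_bits: Bystander: green bit box, 55 x 85 x 24 mm, lying to the right of the wedge. Origin: centre of its underside.
- side_cutters: Bystander: side cutters with black handles, 46 x 100 x 11 mm, lying beside the supply, at its right. Origin: centre of its underside.

How it is judged:
By the outcome, as a careful person would: the job done as asked, in the order asked, and still so for the second after the job is handed in, with the robot touching nothing.
It also fails if it takes over 64 s, if anything falls off the work surface, if the arm or the gripper's body presses on something with over 40 N, if the wrist force passes 120 N, or if a joint passes its speed limit or range.

## Working session

There is one attempt and no reset: what is moved stays moved. The work goes in short steps, Python scripts to look and compute and a tool call to move; the robot and the scene stay as the last step left them, time stands still between calls to the robot, and variables do not carry over. Pictures are saved under pics/ and viewed, and the job is handed in when it is done.

Besides the shell and the picture viewer there is one more tool, called after ">>>" as a command line: name --argument value ..., lists and objects as JSON in quotes. move_arm: Moves the arm, as the interface text tells. Its arguments: {"type":"object","properties":{"offset":{"type":"array"},"angular":{"type":"array"},"claw":{"type":"array"},"newtons":{"type":"number"}},"required":["offset","angular","claw"]}

```bash
mkdir -p pics; ls; python3 - <<'E'
from rig import r
import cv2,numpy as np
np.set_printoptions(precision=4,suppress=True)
for n in("side","top"):
    cv2.imwrite(f"pics/{n}0.png",r.snapshot(n)); print(n,r.camera_params(n))
print(r.get_state(), r.tips_ahead)
E
```

```text
pics
side {'intrinsics': array([[445.1372,   0.    , 288.5835],
       [  0.    , 445.1372, 216.7173],
       [  0.    ,   0.    ,   1.    ]]), 'R': array([[-0.4637, -0.886 ,  0.0083],
       [-0.688 ,  0.3541, -0.6334],
       [ 0.5583, -0.2994, -0.7737]]), 't': array([331.8711, 491.1142, 619.3991])}
top {'intrinsics': array([[446.5165,   0.    , 282.2477],
       [  0.    , 446.5165, 203.8331],
       [  0.    ,   0.    ,   1.    ]]), 'R': array([[ 0.0271, -0.9996,  0.0006],
       [-0.9965, -0.0271, -0.0797],
       [ 0.0796,  0.0016, -0.9968]]), 't': array([  20.6929,  673.853 , 1038.3448])}
{'t': 0.1, 'joint_pos': array([ 1.209 ,  0.1509,  1.4379, -0.    ,  1.5538, -0.134 ]), 'qvel': array([-0.0009, -0.0008, -0.0042,  0.0014,  0.0002,  0.0015]), 'joint_torque': array([  0.0048, -71.4373, -57.1801,  -0.0004,   0.007 ,   0.0001]), 'eef_pos': array([129.8077, 559.9157, 212.4432]), 'orientation': array([ 0.08  ,  0.7026, -0.0807,  0.7024]), 'wrist_force': array([-0.1752,  0.1156,  0.2972]), 'torque': array([-0.0116,  0.0049,  0.0337]), 'grip_width': 85.57995346068766} 8.0
```

View pics/side0.png

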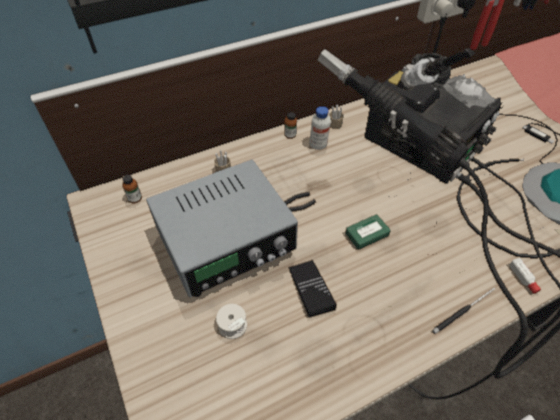

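View pics/top0.png

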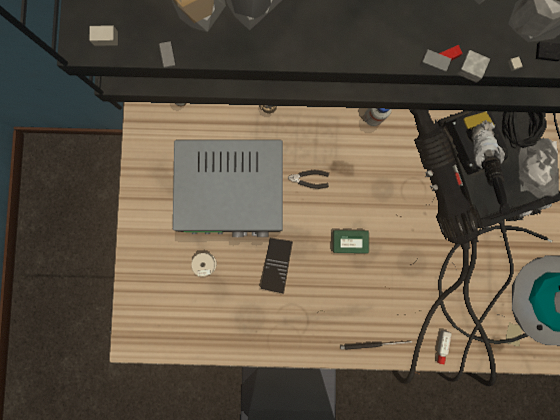

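The side view shows the supply near (222,225), the wedge near (313,288), the reel at (231,320), the box at (368,231) and the cutters at (300,202). In the top view the supply spans columns 173–283 and rows 140–232, and the wedge is around (277,265). I'll zoom in next.

```bash
python3 - <<'E'
import cv2
a=cv2.imread("pics/top0.png")[130:310,160:390]; cv2.imwrite("pics/top0z.png",cv2.resize(a,None,fx=3.4,fy=3.3,interpolation=cv2.INTER_CUBIC))
a=cv2.imread("pics/side0.png")[160:350,140:400]; cv2.imwrite("pics/side0z.png",cv2.resize(a,None,fx=3,fy=3,interpolation=cv2.INTER_CUBIC))
E
```

```text
(no output)
```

View pics/top0z.png

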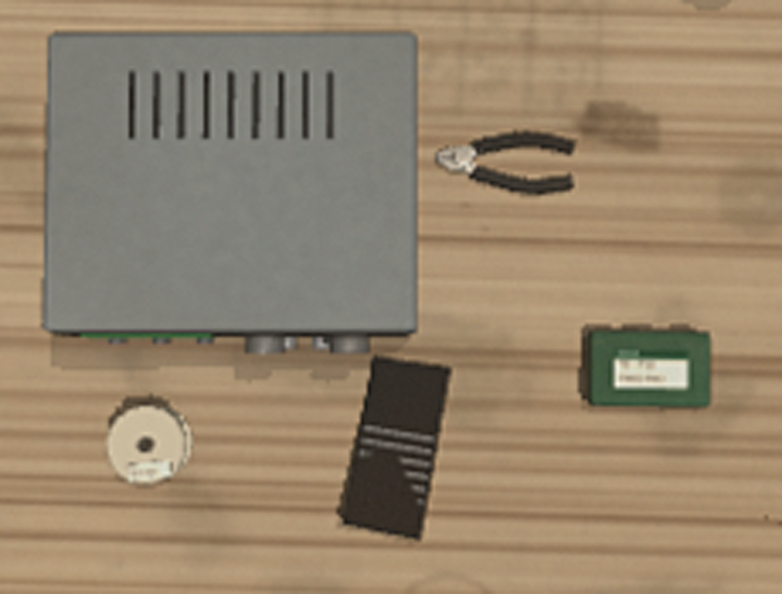

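View pics/side0z.png

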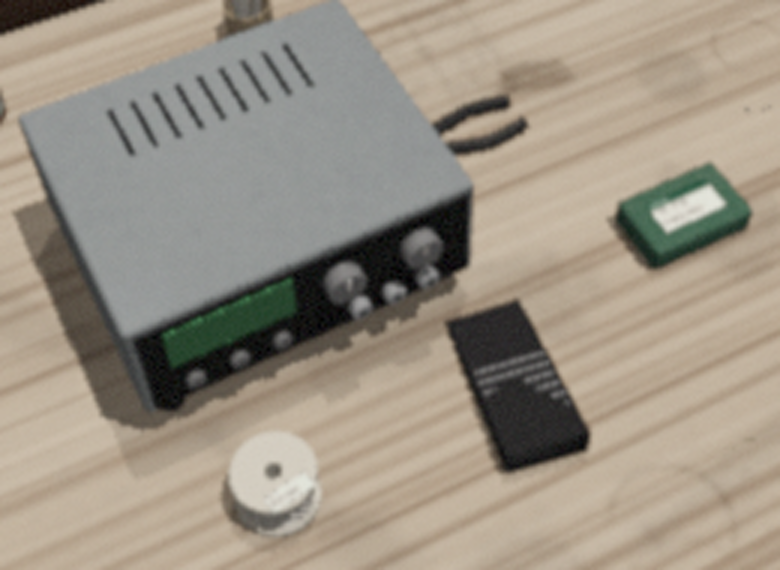

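```bash
cat > h.py <<'E'
import numpy as np, cv2
from scipy.optimize import least_squares
from rig import r
CP={n:r.camera_params(n) for n in("side","top")}
def proj(n,X):
    c=CP[n]; p=(np.asarray(X,float)@c["R"].T+c["t"])@c["intrinsics"].T
    return p[:,:2]/p[:,2:]
def ray(n,uv,z):
    c=CP[n]; C=-c["R"].T@c["t"]; d=c["R"].T@np.linalg.solve(c["intrinsics"],[uv[0],uv[1],1.])
    return C+d*(z-C[2])/d[2]
def tri(pa,pb):
    P=[CP[n]["intrinsics"]@np.c_[CP[n]["R"],CP[n]["t"]] for n in("side","top")]
    X=cv2.triangulatePoints(P[0],P[1],np.array(pa,float).reshape(2,1),np.array(pb,float).reshape(2,1))
    return (X[:3]/X[3]).ravel()
def place(p,M):
    x,y,a=p; c,s=np.cos(a),np.sin(a); M=np.asarray(M,float)
    return np.c_[x+c*M[:,0]-s*M[:,1], y+s*M[:,0]+c*M[:,1], M[:,2]]
def fit(M,obs,p0):
    f=lambda p: np.concatenate([(proj(n,place(p,M))-np.array(o))[~np.isnan(np.array(o,float)).any(1)].ravel() for n,o in obs.items()])
    s=least_squares(f,p0); return s.x,f(s.x)
E
python3 - <<'E'
from h import *
np.set_printoptions(precision=2,suppress=True)
T=lambda u,v:(160+(u+.5)/3.4-.5,130+(v+.5)/3.3-.5)
S=lambda u,v:(140+(u+.5)/3-.5,160+(v+.5)/3-.5)
# supply BL BR FR FL
t=[T(49,33),T(417,33),T(416,332),T(43,332)]; s=[S(21,120),S(340,2),S(470,187),S(130,336)]
for a,b in zip(s,t): print("sup",tri(a,b))
M=[(100,120,120),(100,-120,120),(-100,-120,120),(-100,120,120)]
p,e=fit(M,{"top":t,"side":s},[500,100,0]);print(p,e)
P=p
for n in("top","side"):
    q,e=fit(M,{n:{"top":t,"side":s}[n]},p);print(n,q,e)
print("foot,press",place(p,[(-80,-100,10),(-80,-100,120)]))
# wedge thinL thinR thickTopR thickTopL
t=[T(373,356),T(451,369),T(421,540),T(339,522)]; s=[S(448,322),S(518,302),S(586,432),S(506,453)]
for a,b in zip(s,t): print("w",tri(a,b))
M=[(62.5,28,3),(62.5,-28,3),(-62.5,-28,27),(-62.5,28,27)]
p,e=fit(M,{"top":t,"side":s},[400,0,0]);print(p,e)
for n in("top","side"):
    q,e=fit(M,{n:{"top":t,"side":s}[n]},p);print(n,q,e)
c,sn=np.cos(P[2]),np.sin(P[2]);d=p[:2]-P[:2];print("wedge in supply",c*d[0]+sn*d[1],-sn*d[0]+c*d[1],p[2]-P[2])
for nm,uv,z,in(("reel",T(147,445),36),("box",T(650,370),24),("cut",T(510,160),8)): print(nm,ray("top",uv,z))
print("reel tri",tri(S(274,472),T(147,445)), tri(S(685,215),T(650,370)))
E
```

```text
sup [800.91 279.92 116.22]
sup [807.9   41.59 114.98]
sup [608.83  38.88 119.65]
sup [600.69 272.18 123.94]
[704.1  157.93   0.03] [-0.01  0.11  0.78 -0.08  1.25  0.3   0.14  0.5  -1.77 -1.11 -0.29 -1.74
  2.69 -0.35 -2.49  1.7 ]
top [704.54 159.12   0.03] [-0.43 -0.24  0.35 -0.16  0.59  0.22 -0.51  0.15]
side [703.72 157.04   0.03] [-1.35 -1.    0.01 -1.8   3.22 -0.52 -1.75  1.73]
foot,press [[627.03  55.65  10.  ]
 [627.03  55.65 120.  ]]
w [591.21  66.37   5.45]
w [584.18  12.22   2.21]
w [463.32  31.4   28.51]
w [473.61  86.36  31.54]
[528.72  48.68  -0.16] [ 0.86 -1.13  0.6  -0.65 -0.39  0.    0.33  0.85 -1.6  -0.83  0.25 -1.03
  0.82  0.74 -0.2   1.99]
top [528.18  49.5   -0.16] [ 0.32 -0.87  0.08 -0.56 -0.54  0.17  0.15  1.2 ]
side [529.25  47.96  -0.17] [-1.27 -1.27  0.62 -1.32  0.84  0.5  -0.23  1.58]
wedge in supply -178.47114926173288 -104.12595174612746 -0.19384213320706856
reel [524.94 220.71  36.  ]
box [ 587.3  -126.35   24.  ]
cut [739.23 -26.09   8.  ]
reel tri [524.85 220.07  37.61] [ 587.04 -127.98   15.73]
```

```bash
cat >> h.py <<'E'
from scipy.spatial.transform import Rotation as Ro
def go(x,y,z,yaw=0.,tilt=0.):
    """print shift (cm, tool axes) and turn (tool axes) to a world TCP target; yaw about world z of aligned tool (x down, y=+Y, z=+X)"""
    s=r.get_state(); R=Ro.from_quat(s["orientation"])
    D=Ro.from_euler("z",yaw)*Ro.from_quat([0,.70710678,0,.70710678])*Ro.from_euler("y",tilt)
    np.set_printoptions(precision=3,suppress=True)
    print("t",round(s["t"],2),"pos",s["eef_pos"],"F",s["wrist_force"],"grip",round(s["grip_width"],1))
    print("shift cm",R.inv().apply(np.array([x,y,z])-s["eef_pos"])/10,"turn",(R.inv()*D).as_rotvec(),"tool axes\n",R.as_matrix())
E
python3 -c "
from h import *
go(484,125,80)"
```

```text
t 0.1 pos [129.808 559.916 212.443] F [-0.175  0.116  0.297] grip 85.6
shift cm [ 13.277 -34.354  44.328] turn [-0.228 -0.     0.001] tool axes
 [[-0.     0.226  0.974]
 [-0.001  0.974 -0.226]
 [-1.    -0.001 -0.   ]]
```

>>> move_arm --offset '[[0,-2.5,3],[0,-2.5,3],[0,-3,2.5],[0,-3,2.5],[0,-3,2.5]]' --angular '[[-0.115,0,0],[-0.11,0,0],[0,0,0],[0,0,0],[0,0,0]]' --claw '[1,1,1,1,1]'

```text
t: 0.52
eef_pos: [254.3, 408.7, 209.3]
orientation: [-0.006, 0.708, 0.003, 0.706]
wrist_force: [1.1, 1.1, 0.7]
grip_width: 25.9
```

```bash
python3 -c "
from h import *
go(484,125,80)"
```

```text
t 0.52 pos [254.257 408.703 209.304] F [1.128 1.084 0.68 ] grip 25.9
shift cm [ 12.954 -28.625  22.643] turn [ 0.013 -0.004  0.004] tool axes
 [[-0.004 -0.013  1.   ]
 [-0.004  1.     0.013]
 [-1.    -0.004 -0.004]]
```

>>> move_arm --offset '[[0,-3,2.5],[1,-3,2.5],[2,-3,2],[2,-3,2],[2,-3,2]]' --angular '[[0.01,0,0],[0,0,0],[0,0,0],[0,0,0],[0,0,0]]' --claw '[1,1,1,1,1]'

```text
t: 0.93
eef_pos: [368.5, 253.8, 141.9]
orientation: [-0.002, 0.706, 0.001, 0.708]
wrist_force: [1.9, 0.7, 0.5]
grip_width: -0.3
```

>>> move_arm --offset '[[1,-2.5,2.5],[1,-2.5,2.5],[1,-2.5,2],[1,-2,2],[0,-2,1]]' --angular '[[0,0,0],[0,0,0],[0,0,0],[0,0,0],[0,0,0]]' --claw '[1,1,1,1,1]'

```text
t: 1.35
eef_pos: [471.2, 129.3, 95.7]
orientation: [-0.001, 0.708, -0.0, 0.706]
wrist_force: [0.2, 0.3, -0.7]
grip_width: -0.2
```

```bash
python3 -c "
from h import *
go(484,120,13)"
```

```text
t 1.35 pos [471.169 129.335  95.72 ] F [ 0.198  0.342 -0.694] grip -0.2
shift cm [ 8.27  -0.922  1.304] turn [ 0.002 -0.003  0.002] tool axes
 [[-0.003 -0.002  1.   ]
 [-0.002  1.     0.002]
 [-1.    -0.002 -0.003]]
```

>>> move_arm --offset '[[2,-0.2,0.6],[2,-0.2,0.4],[2,0,0.3],[1.5,0,0],[0.5,0,0]]' --angular '[[0,0,0],[0,0,0],[0,0,0],[0,0,0],[0,0,0]]' --claw '[1,1,1,1,1]'

```text
t: 1.77
eef_pos: [487.2, 119.2, 12.1]
orientation: [0.001, 0.708, -0.003, 0.706]
wrist_force: [-0.2, 0.1, -0.3]
grip_width: -0.2
```

```bash
python3 - <<'E'
from h import *
go(484,99,13)
a=r.snapshot("top")[190:310,200:350];b=r.snapshot("side")[200:350,200:400]
a=cv2.resize(a,(400,320),interpolation=cv2.INTER_CUBIC);b=cv2.resize(b,(400,300),interpolation=cv2.INTER_CUBIC)
cv2.imwrite("pics/c1.png",np.hstack([a[:300],b]))
E
```

```text
t 1.77 pos [487.229 119.194  12.142] F [-0.218  0.1   -0.265] grip -0.2
shift cm [-0.08  -2.021 -0.312] turn [-0.005 -0.002  0.002] tool axes
 [[-0.002  0.005  1.   ]
 [-0.002  1.    -0.005]
 [-1.    -0.002 -0.002]]
```

View pics/c1.png

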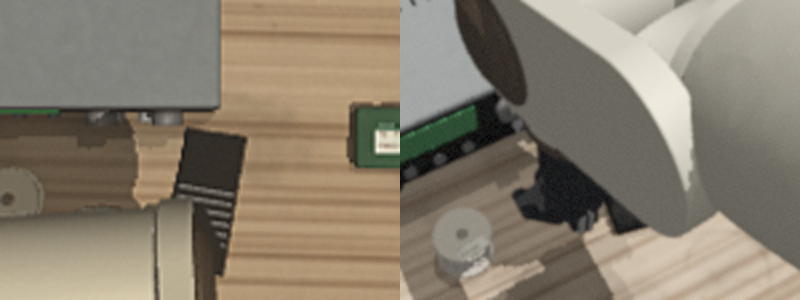

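>>> move_arm --offset '[[0,-0.6,0],[0,-0.6,0],[0,-0.5,0],[0,-0.4,0],[0,-0.4,0]]' --angular '[[0,0,0],[0,0,0],[0,0,0],[0,0,0],[0,0,0]]' --claw '[1,1,1,1,1]'

```text
t: 2.28
eef_pos: [488.9, 93.0, 17.5]
orientation: [0.0, 0.706, -0.002, 0.708]
wrist_force: [1.1, -0.1, -0.8]
grip_width: 0.1
```

>>> move_arm --offset '[[0,-0.2,0],[0,-0.2,0],[0,-0.1,0],[0,0,0],[0,0,0]]' --angular '[[0,0,0],[0,0,0],[0,0,0],[0,0,0],[0,0,0]]' --claw '[1,1,1,1,1]'

```text
t: 2.7
eef_pos: [489.4, 86.3, 18.7]
orientation: [0.001, 0.705, -0.002, 0.709]
wrist_force: [0.2, 0.9, 0.4]
grip_width: 0.2
```

```bash
python3 - <<'E'
from h import *
go(484,91,13)
a=r.snapshot("top")[190:310,200:350]
cv2.imwrite("pics/c2.png",cv2.resize(a,(600,480),interpolation=cv2.INTER_CUBIC))
E
```

```text
t 2.7 pos [489.416  86.35   18.66 ] F [0.18  0.923 0.362] grip 0.2
shift cm [ 0.562  0.464 -0.547] turn [-0.005  0.005  0.002] tool axes
 [[ 0.005  0.005  1.   ]
 [-0.002  1.    -0.005]
 [-1.    -0.002  0.005]]
```

View pics/c2.png

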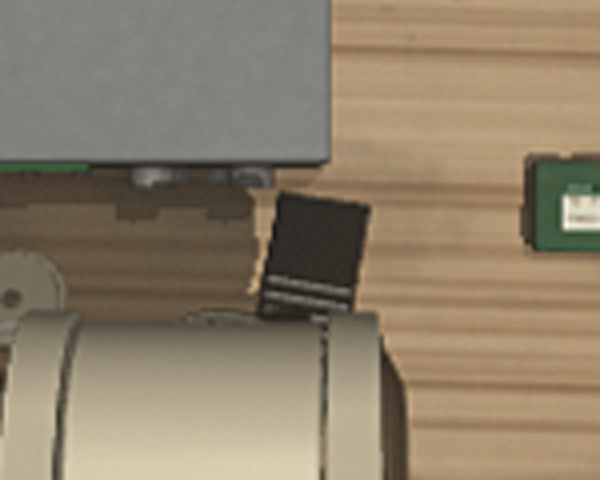

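>>> move_arm --offset '[[0.3,-0.1,0],[0.3,-0.1,0],[0.1,-0.1,0],[0.1,-0.1,0],[0,0,0]]' --angular '[[0,0,0],[0,0,0],[0,0,0],[0,0,0],[0,0,0]]' --claw '[1,1,1,1,1]'

```text
t: 3.17
eef_pos: [489.2, 82.5, 9.4]
orientation: [0.001, 0.705, -0.002, 0.709]
wrist_force: [-1.0, 0.6, 0.5]
grip_width: 0.4
```

```bash
python3 - <<'E'
from h import *
go(484,91,13)
a=r.snapshot("top")[190:310,200:350]
cv2.imwrite("pics/c3.png",cv2.resize(a,(600,480),interpolation=cv2.INTER_CUBIC))
E
```

```text
t 3.17 pos [489.169  82.472   9.355] F [-0.969  0.585  0.502] grip 0.4
shift cm [-0.369  0.85  -0.518] turn [-0.004  0.005  0.002] tool axes
 [[ 0.005  0.004  1.   ]
 [-0.002  1.    -0.004]
 [-1.    -0.002  0.005]]
```

View pics/c3.png

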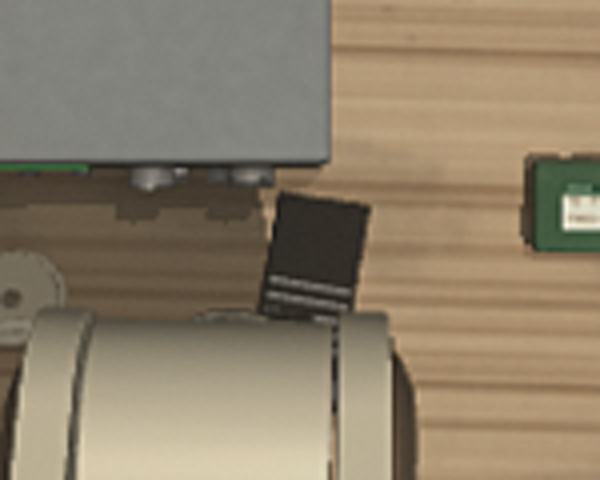

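>>> move_arm --offset '[[0,1.5,0],[-1.5,2,0],[-3,2.5,0],[-3,3,0],[-3,3,0]]' --angular '[[0,0,0],[0,0,0],[0,0,0],[0,0,0],[0,0,0]]' --claw '[1,1,1,1,1]'

```text
t: 3.63
eef_pos: [486.2, 201.1, 110.9]
orientation: [0.002, 0.709, -0.006, 0.705]
wrist_force: [0.6, -0.2, -0.1]
grip_width: 0.1
```

```bash
python3 - <<'E'
from h import *
go(484,91,13)
a=r.snapshot("top")[190:310,200:350]
cv2.imwrite("pics/c4.png",cv2.resize(a,(600,480),interpolation=cv2.INTER_CUBIC))
E
```

```text
t 3.63 pos [486.207 201.119 110.886] F [ 0.593 -0.186 -0.113] grip 0.1
shift cm [  9.842 -10.966  -0.04 ] turn [-0.011 -0.006  0.005] tool axes
 [[-0.006  0.011  1.   ]
 [-0.005  1.    -0.011]
 [-1.    -0.005 -0.006]]
```

View pics/c4.png

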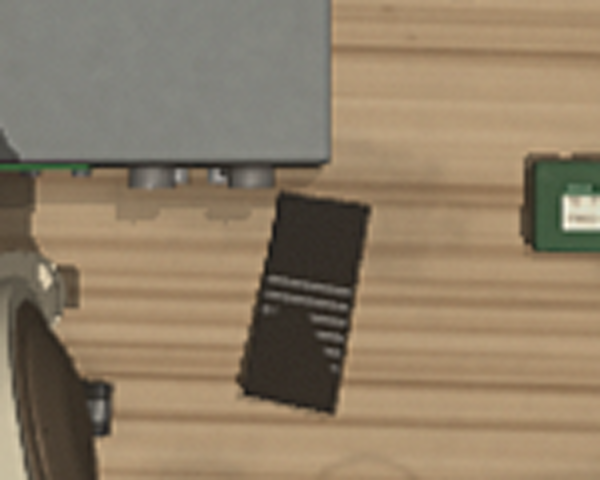

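```bash
python3 - <<'E'
from h import *
a=cv2.imread("pics/top0.png"); b=r.snapshot("top"); s=r.snapshot("side"); cv2.imwrite("pics/t5.png",b); cv2.imwrite("pics/s5.png",s)
A=a[230:305,250:310];B=b[230:305,250:310]
cv2.imwrite("pics/d5.png",cv2.resize(np.hstack([A,B,cv2.absdiff(A,B)*3]),None,fx=4,fy=4,interpolation=cv2.INTER_CUBIC))
E
```

```text
(no output)
```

View pics/d5.png

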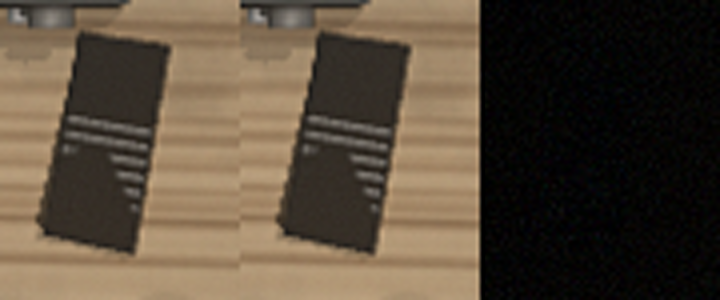

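View pics/s5.png

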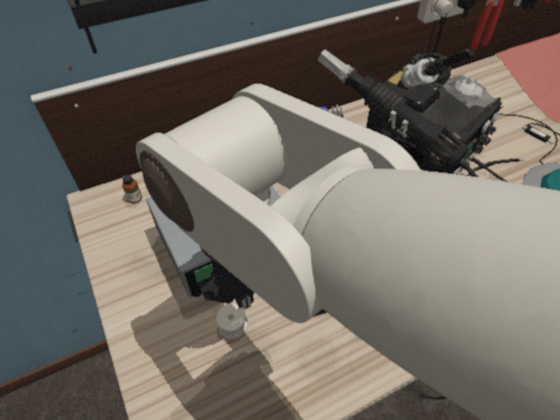

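```bash
python3 - <<'E'
from h import *
go(484,91,13)
p=r.get_state()["eef_pos"]
out=[]
for n,f in(("top","t5"),("side","s5")):
    im=cv2.imread(f"pics/{f}.png")
    P=proj(n,[p,p-[0,0,8],p+[0,0,84]]); print(n,P)
    c=P[1].astype(int); x0,y0=c[0]-50,c[1]-50
    for q in P[:2]: im[int(round(q[1])),int(round(q[0]))]=(0,0,255)
    out.append(cv2.resize(im[y0:y0+100,x0:x0+100],(400,400),interpolation=cv2.INTER_CUBIC))
cv2.imwrite("pics/e5.png",np.clip(np.hstack(out)*1.5,0,255).astype(np.uint8))
E
```

```text
t 3.78 pos [487.617 202.069 111.886] F [-0.092 -1.443 -1.232] grip -0.2
shift cm [  9.928 -11.075  -0.263] turn [-0.007 -0.002  0.003] tool axes
 [[-0.002  0.007  1.   ]
 [-0.003  1.    -0.007]
 [-1.    -0.003 -0.002]]
top [[204.587 284.069]
 [205.221 283.704]
 [197.241 288.297]]
side [[245.347 310.171]
 [245.664 312.405]
 [241.671 284.254]]
```

View pics/e5.png

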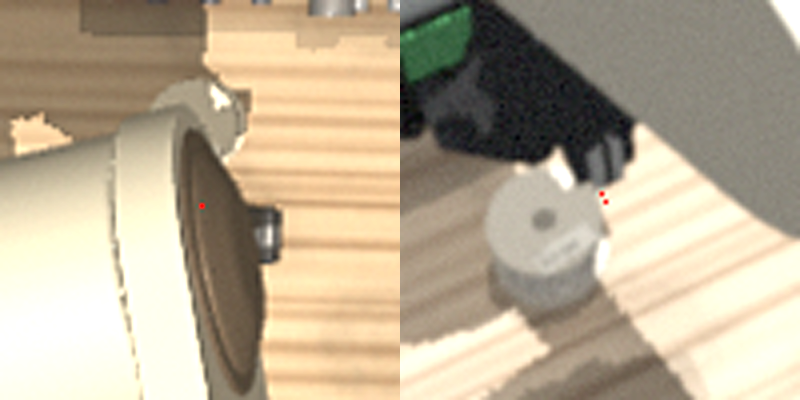

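```bash
python3 - <<'E'
from h import *
print(tri((247,306),(222,291)))
for z in (60,80,103,140,180): print(z,ray("side",(247.5,306.5),z),ray("top",(223,289),z))
E
```

```text
[482.81310023 180.68392895 116.88691423]
60 [518.76390567 187.65923248  60.        ] [472.31556547 168.47265664  60.        ]
80 [508.51678424 190.90121629  80.        ] [474.56865341 165.92216679  80.        ]
103 [496.73259459 194.62949767 103.        ] [477.15970455 162.98910347 103.        ]
140 [477.77541994 200.62716772 140.        ] [481.32791725 158.27069726 140.        ]
180 [457.28117707 207.11113534 180.        ] [485.83409314 153.16971757 180.        ]
```

>>> move_arm --offset '[[2,-2,0],[2,-2,0],[2,-2,0],[2,-1.5,0],[1,-0.5,0]]' --angular '[[0,0,0],[0,0,0],[0,0,0],[0,0,0],[0,0,0]]' --claw '[1,1,1,1,1]'

```text
t: 4.2
eef_pos: [486.2, 118.7, 18.4]
orientation: [0.0, 0.707, -0.002, 0.707]
wrist_force: [-0.5, -0.8, -0.7]
grip_width: -0.1
```

>>> move_arm --offset '[[0.5,-1,0],[0.2,-0.5,0],[0,-0.3,0],[0,0,0],[0,0,0]]' --angular '[[0,0,0],[0,0,0],[0,0,0],[0,0,0],[0,0,0]]' --claw '[1,1,1,1,1]'

```text
t: 4.62
eef_pos: [484.9, 97.6, 9.2]
orientation: [0.001, 0.709, -0.004, 0.706]
wrist_force: [0.2, 0.1, -0.1]
grip_width: -0.3
```

```bash
cat >> h.py <<'E'
def look(name,k=3):
    a=r.snapshot("top");b=r.snapshot("side")
    cv2.imwrite(f"pics/{name}_t.png",a);cv2.imwrite(f"pics/{name}_s.png",b)
    A=cv2.resize(a[200:300,225:325],(400,400),interpolation=cv2.INTER_CUBIC);B=cv2.resize(b[230:330,270:370],(400,400),interpolation=cv2.INTER_CUBIC)
    cv2.imwrite(f"pics/{name}.png",np.hstack([A,B]))
E
python3 - <<'E'
from h import *
go(484,85,13)
look("c6")
go(484,85,13)
p=r.get_state()["eef_pos"];print(proj("side",[p,p-[0,0,8]]))
E
```

```text
t 4.62 pos [484.856  97.6     9.176] F [ 0.185  0.137 -0.052] grip -0.3
shift cm [-0.378 -1.262 -0.079] turn [-0.007 -0.004  0.003] tool axes
 [[-0.004  0.007  1.   ]
 [-0.003  1.    -0.007]
 [-1.    -0.003 -0.004]]
t 4.72 pos [484.941  97.845   9.266] F [ 0.518 -0.062  0.193] grip 0.0
shift cm [-0.369 -1.286 -0.088] turn [-0.006 -0.004  0.003] tool axes
 [[-0.004  0.006  1.   ]
 [-0.003  1.    -0.006]
 [-1.    -0.003 -0.004]]
[[299.225 313.837]
 [299.114 315.761]]
```

View pics/c6.png

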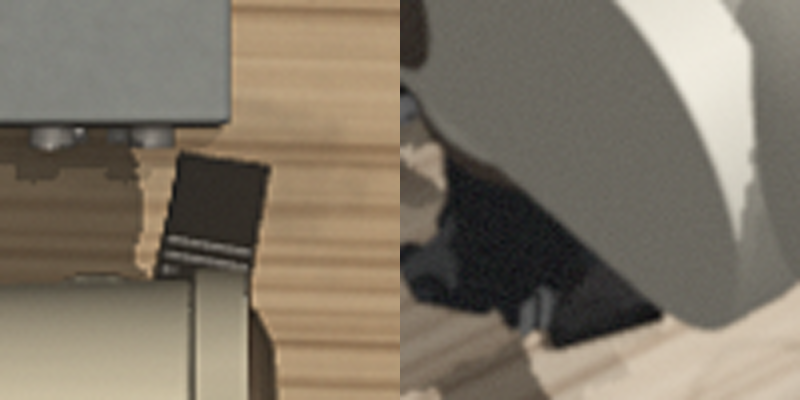

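>>> move_arm --offset '[[0,-0.4,0],[0,-0.3,0],[0,-0.2,0],[0,0,0],[0,0,0]]' --angular '[[0,0,0],[0,0,0],[0,0,0],[0,0,0],[0,0,0]]' --claw '[1,1,1,1,1]'

```text
t: 5.13
eef_pos: [485.7, 89.1, 10.7]
orientation: [0.0, 0.708, -0.003, 0.707]
wrist_force: [0.2, 0.3, -0.4]
grip_width: -0.1
```

```bash
python3 - <<'E'
from h import *
look("c7")
go(484,85,13)
E
```

```text
t 5.23 pos [485.657  89.22   10.637] F [ 0.317  0.369 -0.23 ] grip -0.3
shift cm [-0.235 -0.423 -0.164] turn [-0.004 -0.002  0.003] tool axes
 [[-0.002  0.004  1.   ]
 [-0.003  1.    -0.004]
 [-1.    -0.003 -0.002]]
```

View pics/c7.png

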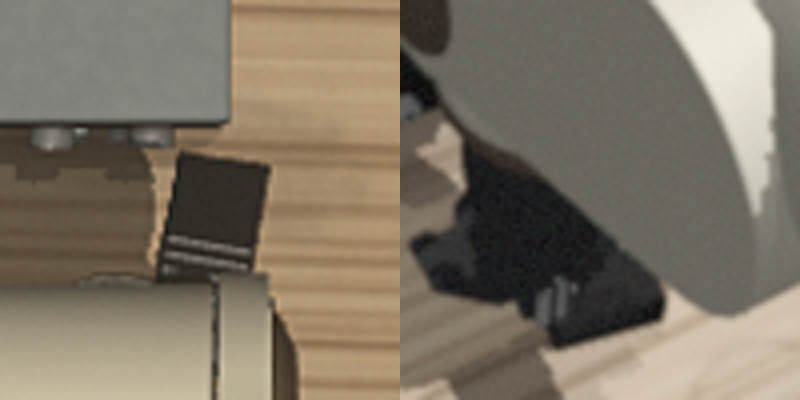

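>>> move_arm --offset '[[0,-0.3,0],[0,-0.2,0],[0,-0.2,0],[0,0,0],[0,0,0]]' --angular '[[0,0,0],[0,0,0],[0,0,0],[0,0,0],[0,0,0]]' --claw '[1,1,1,1,1]'

```text
t: 5.65
eef_pos: [485.5, 81.5, 10.5]
orientation: [0.0, 0.708, -0.003, 0.706]
wrist_force: [-0.4, 0.0, -0.4]
grip_width: 0.0
```

```bash
python3 - <<'E'
from h import *
look("c8")
go(484,85,13)
a=cv2.imread("pics/c6_t.png");b=cv2.imread("pics/c8_t.png");print(cv2.absdiff(a,b)[235:265,268:300].max())
E
```

```text
t 5.75 pos [485.513  81.625  10.537] F [-0.067 -0.133  0.149] grip 0.4
shift cm [-0.247  0.336 -0.153] turn [-0.004 -0.002  0.003] tool axes
 [[-0.002  0.004  1.   ]
 [-0.003  1.    -0.004]
 [-1.    -0.003 -0.002]]
9
```

View pics/c8.png

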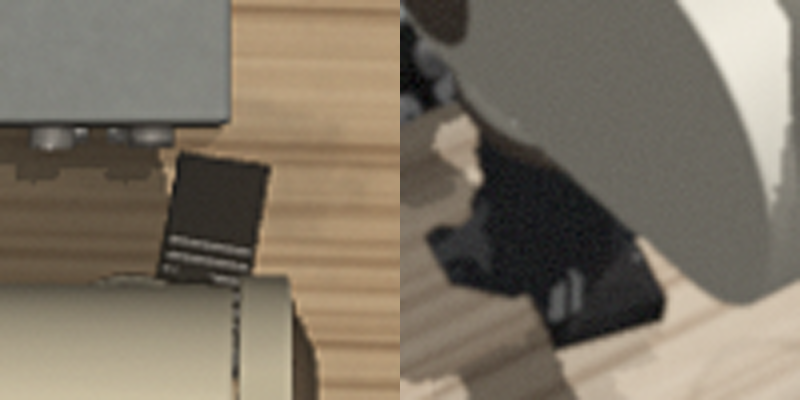

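```bash
python3 - <<'E'
from h import *
for z in(3,10,20,25,30): print(z,ray("side",(307.5,310.5),z),ray("side",(314,309.5),z))
im=cv2.imread("pics/c8_s.png")[270:330,290:350]
cv2.imwrite("pics/c8z.png",np.clip(cv2.resize(im,(600,600),interpolation=cv2.INTER_CUBIC)*2.2,0,255).astype(np.uint8))
print(proj("side",[[485.5,81.6,2.5],[485.5,81.6,25]]))
E
```

```text
3 [486.52223871  78.49392592   3.        ] [482.57503836  66.20494272   3.        ]
10 [483.48396428  80.52015236  10.        ] [479.57198067  68.3408109   10.        ]
20 [479.14357224  83.41476155  20.        ] [475.28189826  71.39205117  20.        ]
25 [476.97337622  84.86206615  25.        ] [473.13685706  72.9176713   25.        ]
30 [474.8031802   86.30937075  30.        ] [470.99181585  74.44329143  30.        ]
[[306.3487413  311.71300657]
 [306.81269563 306.17291752]]
```

View pics/c8z.png

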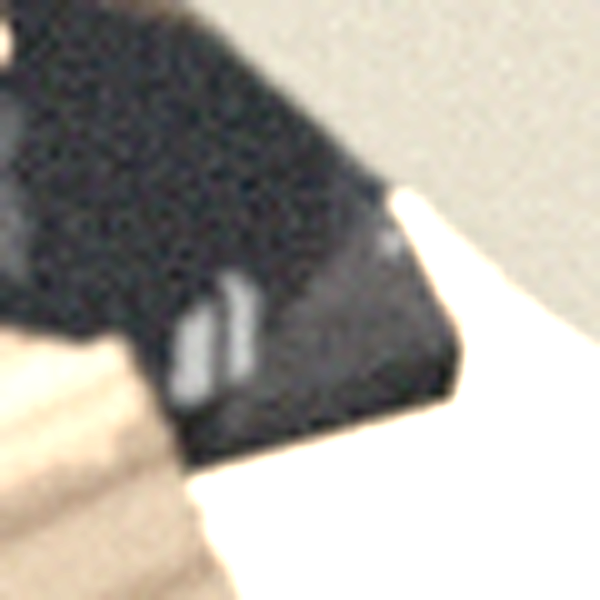

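>>> move_arm --offset '[[-0.3,0.5,0],[0,0.8,0],[0,0.8,0],[0,0.6,0],[0,0,0]]' --angular '[[0,0,0],[0,0,0],[0,0,0],[0,0,0],[0,0,0]]' --claw '[1,1,1,1,1]'

```text
t: 6.17
eef_pos: [485.7, 111.8, 14.0]
orientation: [0.001, 0.708, -0.003, 0.707]
wrist_force: [-0.2, -0.3, -0.3]
grip_width: 0.1
```

>>> move_arm --offset '[[0.3,0,0],[0.3,0,0],[0.2,0,0],[0,0,0],[0,0,0]]' --angular '[[0,0,0],[0,0,0],[0,0,0],[0,0,0],[0,0,0]]' --claw '[1,1,1,1,1]'

```text
t: 6.58
eef_pos: [485.3, 112.5, 4.6]
orientation: [-0.0, 0.708, -0.002, 0.706]
wrist_force: [0.3, 0.3, -0.2]
grip_width: 0.2
```

```bash
python3 - <<'E'
from h import *
look("c9")
go(484,85,13)
s=r.get_state();p=s["eef_pos"];print(proj("side",[p-[11,0,8]]),s["joint_pos"])
im=cv2.imread("pics/c9_s.png")[270:330,270:330]
cv2.imwrite("pics/c9z.png",np.clip(cv2.resize(im,(600,600),interpolation=cv2.INTER_CUBIC)*2.2,0,255).astype(np.uint8))
E
```

```text
t 6.68 pos [485.347 112.483   4.763] F [ 1.486  0.179 -0.177] grip -0.4
shift cm [-0.815 -2.751 -0.129] turn [-0.003 -0.002  0.003] tool axes
 [[-0.002  0.003  1.   ]
 [-0.003  1.    -0.003]
 [-1.    -0.003 -0.002]]
[[294.974 324.549]] [ 0.075  0.164  1.87  -0.003  1.11  -1.492]
```

View pics/c9z.png

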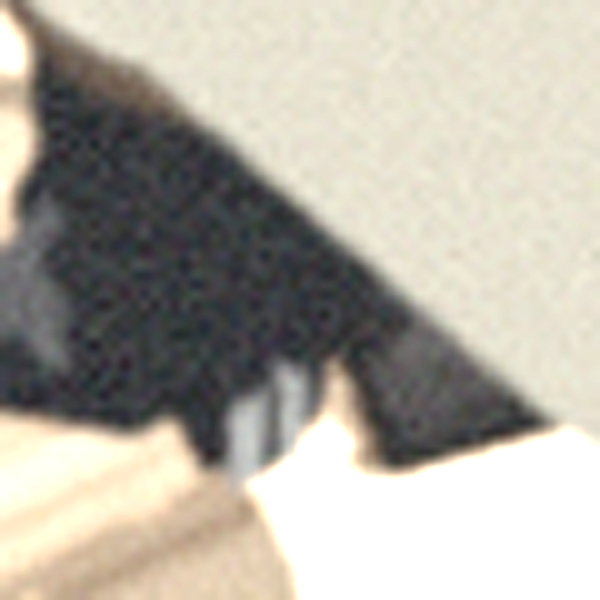

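>>> move_arm --offset '[[0.3,0,0],[0.3,0,0],[0.3,0,0],[0.2,0,0],[0,0,0]]' --angular '[[0,0,0],[0,0,0],[0,0,0],[0,0,0],[0,0,0]]' --claw '[1,1,1,1,1]'

```text
t: 7.1
eef_pos: [485.5, 112.1, -7.2]
orientation: [0.0, 0.708, -0.002, 0.707]
wrist_force: [-0.6, -0.4, 0.7]
grip_width: -0.1
```

```bash
python3 - <<'E'
from h import *
go(484,85,13)
E
```

```text
t 7.1 pos [485.522 112.082  -7.2  ] F [-0.591 -0.384  0.735] grip -0.1
shift cm [-2.011 -2.715 -0.146] turn [-0.003 -0.002  0.003] tool axes
 [[-0.002  0.003  1.   ]
 [-0.003  1.    -0.003]
 [-1.    -0.003 -0.002]]
```

>>> move_arm --offset '[[0.2,0,0],[0.2,0,0],[0.2,0,0],[0,0,0],[0,0,0]]' --angular '[[0,0,0],[0,0,0],[0,0,0],[0,0,0],[0,0,0]]' --claw '[1,1,1,1,1]'

```text
t: 7.52
eef_pos: [485.4, 112.1, -14.1]
orientation: [0.0, 0.708, -0.002, 0.706]
wrist_force: [0.2, -0.0, 0.4]
grip_width: -0.1
```

```bash
python3 - <<'E'
from h import *
look("c10")
go(484,85,13)
im=cv2.imread("pics/c10_s.png")[270:330,270:330]
cv2.imwrite("pics/c10z.png",np.clip(cv2.resize(im,(600,600),interpolation=cv2.INTER_CUBIC)*2.2,0,255).astype(np.uint8))
E
```

```text
t 7.62 pos [485.445 112.038 -13.977] F [-0.566  0.228 -0.092] grip -0.2
shift cm [-2.689 -2.713 -0.14 ] turn [-0.003 -0.002  0.003] tool axes
 [[-0.002  0.003  1.   ]
 [-0.003  1.    -0.003]
 [-1.    -0.003 -0.002]]
```

View pics/c10z.png

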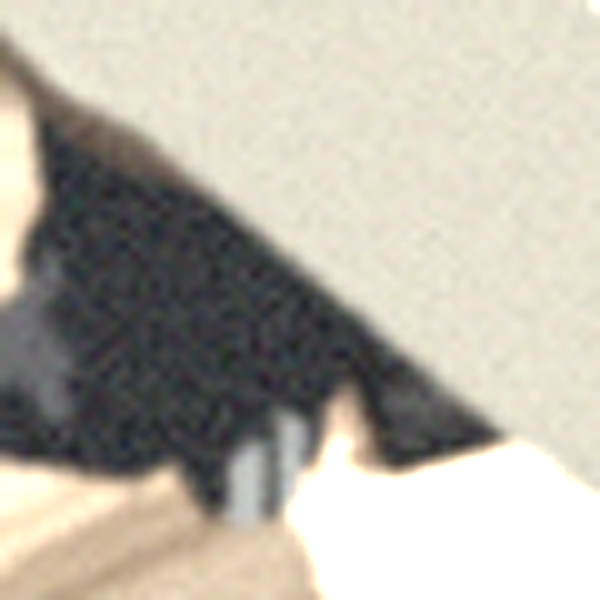

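>>> move_arm --offset '[[0.15,0,0],[0,0,0],[0.15,0,0],[0,0,0],[0,0,0]]' --angular '[[0,0,0],[0,0,0],[0,0,0],[0,0,0],[0,0,0]]' --claw '[1,1,1,1,1]'

```text
t: 8.03
eef_pos: [485.7, 112.1, -17.0]
orientation: [0.0, 0.708, -0.002, 0.707]
wrist_force: [-0.3, -0.1, 0.7]
grip_width: -0.0
```

>>> move_arm --offset '[[0.15,0,0],[0,0,0],[0.15,0,0],[0,0,0],[0,0,0]]' --angular '[[0,0,0],[0,0,0],[0,0,0],[0,0,0],[0,0,0]]' --claw '[1,1,1,1,1]'

```text
t: 8.45
eef_pos: [486.3, 112.2, -17.7]
orientation: [0.0, 0.707, -0.002, 0.707]
wrist_force: [-0.2, -0.4, 0.8]
grip_width: -0.1
```

>>> move_arm --offset '[[-0.3,0,0],[-0.1,-0.4,0],[0,-0.4,0],[0,-0.4,0],[0,-0.2,0]]' --angular '[[0,0,0],[0,0,0],[0,0,0],[0,0,0],[0,0,0]]' --claw '[1,1,1,1,1]'

```text
t: 8.87
eef_pos: [486.1, 97.2, -13.6]
orientation: [-0.0, 0.707, -0.002, 0.707]
wrist_force: [-0.7, 2.0, 0.5]
grip_width: -0.2
```

```bash
python3 - <<'E'
from h import *
look("c11")
go(484,90,-13)
E
```

```text
t 8.97 pos [486.136  97.255 -13.666] F [-0.63  -0.038  0.146] grip 0.1
shift cm [-0.064 -0.726 -0.212] turn [-0.003  0.     0.003] tool axes
 [[ 0.     0.003  1.   ]
 [-0.003  1.    -0.003]
 [-1.    -0.003  0.   ]]
```

View pics/c11.png

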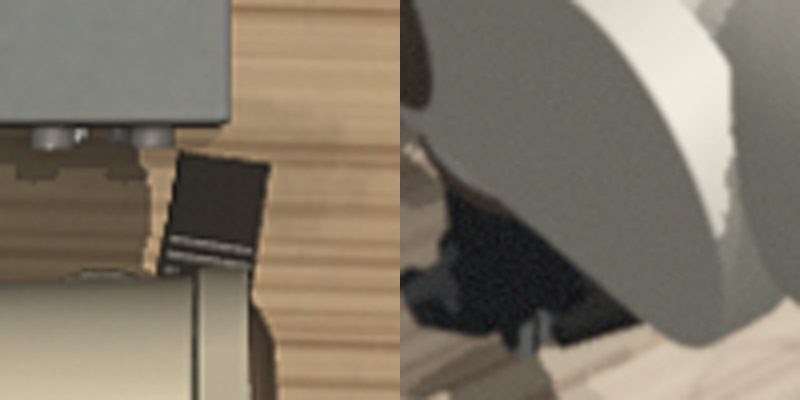

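>>> move_arm --offset '[[0,-0.2,0],[0,-0.2,0],[0,-0.15,0],[0,-0.1,0],[0,0,0]]' --angular '[[0,0,0],[0,0,0],[0,0,0],[0,0,0],[0,0,0]]' --claw '[1,1,1,1,1]'

```text
t: 9.38
eef_pos: [485.9, 90.3, -13.9]
orientation: [0.0, 0.707, -0.002, 0.707]
wrist_force: [-0.2, 1.0, 0.0]
grip_width: 0.1
```

```bash
python3 - <<'E'
from h import *
look("c12")
go(484,90,-13)
E
```

```text
t 9.48 pos [485.927  90.349 -13.863] F [-0.527 -0.759  0.76 ] grip -0.3
shift cm [-0.086 -0.036 -0.193] turn [-0.003 -0.     0.003] tool axes
 [[-0.     0.003  1.   ]
 [-0.003  1.    -0.003]
 [-1.    -0.003 -0.   ]]
```

View pics/c12.png

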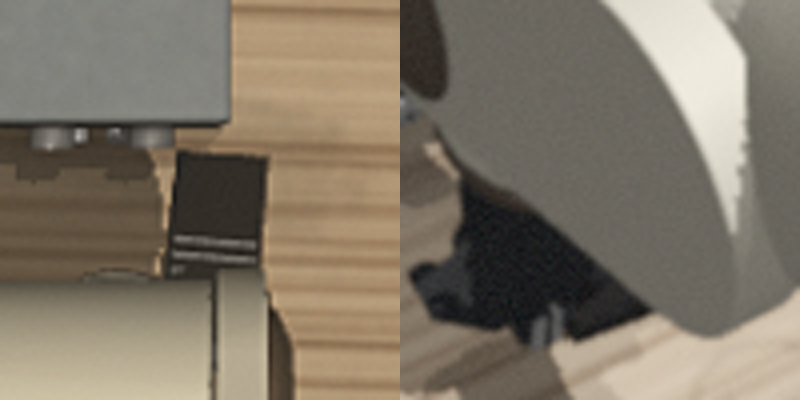

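>>> move_arm --offset '[[0,-0.2,0],[0,-0.15,0],[0,-0.1,0],[0,0,0],[0,0,0]]' --angular '[[0,0,0],[0,0,0],[0,0,0],[0,0,0],[0,0,0]]' --claw '[1,1,1,1,1]'

```text
t: 9.9
eef_pos: [485.8, 85.6, -13.9]
orientation: [0.0, 0.707, -0.002, 0.707]
wrist_force: [-1.0, 1.4, 0.0]
grip_width: -0.0
```

>>> move_arm --offset '[[0,1,0],[-1,2,0],[-3,2.5,0],[-3,3,0],[-3,3,0]]' --angular '[[0,0,0],[0,0,0],[0,0,0],[0,0,0],[0,0,0]]' --claw '[1,1,1,1,1]'

```text
t: 10.32
eef_pos: [483.1, 201.0, 82.2]
orientation: [0.002, 0.711, -0.006, 0.703]
wrist_force: [0.9, -0.4, -0.6]
grip_width: -0.5
```

```bash
python3 - <<'E'
from h import *
look("c13")
go(484,90,-13)
im=cv2.imread("pics/c13_t.png")[220:300,240:320]
cv2.imwrite("pics/c13z.png",cv2.resize(im,(600,600),interpolation=cv2.INTER_CUBIC))
E
```

```text
t 10.42 pos [485.469 203.842  85.784] F [ 0.546  0.217 -0.715] grip -0.1
shift cm [  9.908 -11.359  -0.04 ] turn [-0.006 -0.003  0.003] tool axes
 [[-0.003  0.006  1.   ]
 [-0.003  1.    -0.006]
 [-1.    -0.003 -0.003]]
```

View pics/c13z.png

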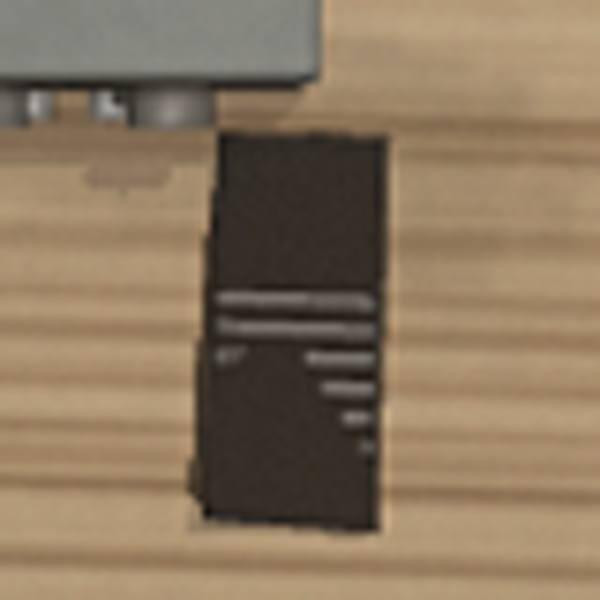

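View pics/c13.png

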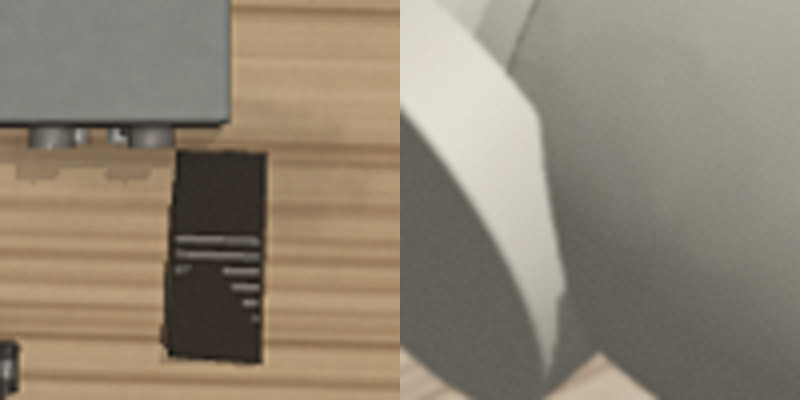

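```bash
python3 - <<'E'
from h import *
np.set_printoptions(precision=3,suppress=True)
T=lambda u,v:(240+(u+.5)/7.5-.5,220+(v+.5)/7.5-.5)
t=[T(218,132),T(388,135),T(380,532),T(205,519)]
M=[(62.5,28,3),(62.5,-28,3),(-62.5,-28,27),(-62.5,28,27)]
print(fit(M,{"top":t},[528,47,0]))
E
```

```text
(array([532.012,  42.235,  -0.002]), array([-0.1  , -0.651,  0.317, -0.377,  0.143, -0.024, -0.353,  1.009]))
```

>>> move_arm --offset '[[0,-3.5,0],[0,-4,0],[0,-4,0],[0,-3.5,0.5],[0,-2.5,0.5]]' --angular '[[0,0,0],[0,0,0],[0,0,0],[0,0,0],[0,0,0]]' --claw '[1,1,1,1,1]'

```text
t: 10.83
eef_pos: [494.3, 31.6, 86.6]
orientation: [-0.003, 0.707, 0.002, 0.707]
wrist_force: [0.8, 0.4, 0.6]
grip_width: -0.0
```

```bash
python3 - <<'E'
from h import *
go(535,-22,60)
E
```

```text
t 10.83 pos [494.259  31.604  86.593] F [0.812 0.393 0.569] grip -0.0
shift cm [ 2.667 -5.383  4.039] turn [ 0.007 -0.     0.002] tool axes
 [[-0.    -0.007  1.   ]
 [-0.002  1.     0.007]
 [-1.    -0.002 -0.   ]]
```

>>> move_arm --offset '[[0,-2,1],[1,-1.8,1],[2,-1,1],[2,0,0.8],[1,0,0]]' --angular '[[0.007,0,0],[0,0,0],[0,0,0],[0,0,0],[0,0,0]]' --claw '[1,1,1,1,1]'

```text
t: 11.25
eef_pos: [535.5, -24.1, 26.3]
orientation: [0.001, 0.705, -0.004, 0.709]
wrist_force: [-1.0, 0.3, -0.2]
grip_width: -0.2
```

```bash
python3 - <<'E'
from h import *
go(535,-20,-12)
E
```

```text
t 11.25 pos [535.474 -24.086  26.281] F [-0.984  0.299 -0.206] grip -0.2
shift cm [ 3.826  0.424 -0.07 ] turn [-0.007  0.005  0.004] tool axes
 [[ 0.005  0.007  1.   ]
 [-0.004  1.    -0.007]
 [-1.    -0.004  0.005]]
```

>>> move_arm --offset '[[1.2,0,0],[1.2,0,0],[0.8,0.2,0],[0.2,0.4,0],[0,0.4,0]]' --angular '[[0,0,0],[0,0,0],[0,0,0],[0,0,0],[0,0,0]]' --claw '[1,1,1,1,1]'

```text
t: 11.67
eef_pos: [533.0, -12.0, -12.6]
orientation: [0.001, 0.707, -0.004, 0.707]
wrist_force: [-0.2, -0.2, 0.5]
grip_width: 0.0
```

```bash
python3 - <<'E'
from h import *
look("c14")
go(535,3,-12)
E
```

```text
t 11.77 pos [533.41  -11.823 -11.813] F [ 0.7   -0.364 -0.853] grip 0.1
shift cm [0.014 1.483 0.15 ] turn [-0.006  0.001  0.004] tool axes
 [[ 0.001  0.006  1.   ]
 [-0.004  1.    -0.006]
 [-1.    -0.004  0.001]]
```

View pics/c14.png

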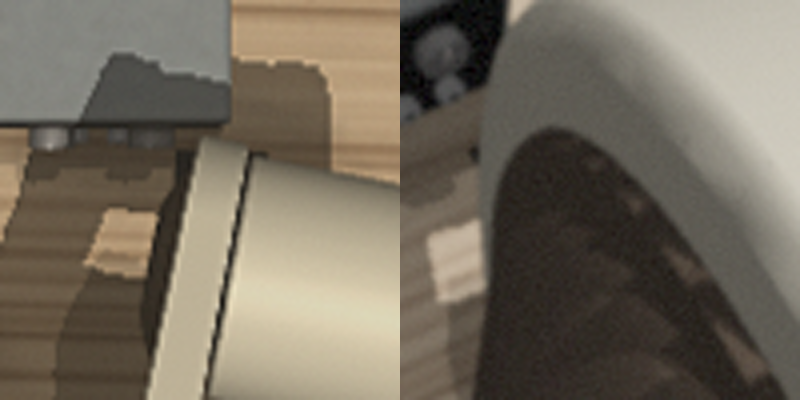

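>>> move_arm --offset '[[0,0.4,0.1],[0,0.4,0],[0,0.3,0],[0,0.25,0],[0,0.2,0]]' --angular '[[0,0,0],[0,0,0],[0,0,0],[0,0,0],[0,0,0]]' --claw '[1,1,1,1,1]'

```text
t: 12.18
eef_pos: [536.0, 5.5, -9.1]
orientation: [0.0, 0.705, -0.003, 0.709]
wrist_force: [0.3, 0.1, 0.1]
grip_width: -0.1
```

>>> move_arm --offset '[[0.1,0.3,0],[0.1,0.2,0],[0.1,0.1,0],[0,0,0],[0,0,0]]' --angular '[[0,0,0],[0,0,0],[0,0,0],[0,0,0],[0,0,0]]' --claw '[1,1,1,1,1]'

```text
t: 12.6
eef_pos: [538.1, 10.5, -9.1]
orientation: [-0.001, 0.704, -0.005, 0.71]
wrist_force: [0.0, -0.9, 0.6]
grip_width: -0.0
```

```bash
python3 - <<'E'
from h import *
look("c15")
go(535,13,-12)
E
```

```text
t 12.7 pos [538.02   10.544  -9.293] F [ 0.78  -1.853  2.766] grip 0.0
shift cm [ 0.266  0.246 -0.306] turn [-0.005  0.009  0.008] tool axes
 [[ 0.009  0.005  1.   ]
 [-0.008  1.    -0.005]
 [-1.    -0.008  0.009]]
```

View pics/c15.png

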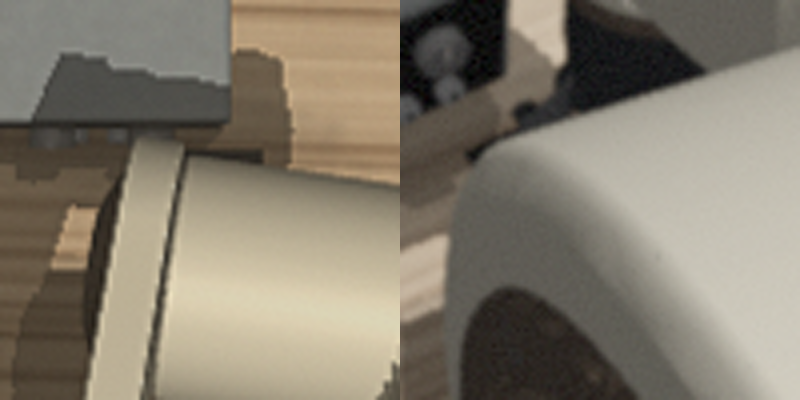

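>>> move_arm --offset '[[0,-0.8,0],[0,-0.8,0],[0,-0.7,0],[0.2,0,0],[0.2,0,0]]' --angular '[[0,0,0],[0,0,0],[0,0,0],[0,0,0],[0,0,0]]' --claw '[1,1,1,1,1]'

```text
t: 13.12
eef_pos: [537.8, -15.1, -13.7]
orientation: [-0.001, 0.704, -0.005, 0.71]
wrist_force: [-0.8, 0.3, 0.2]
grip_width: -0.0
```

>>> move_arm --offset '[[0.2,0,0],[0.2,0,0],[0.2,0,0],[0,0,0],[0,0,0]]' --angular '[[0,0,0],[0,0,0],[0,0,0],[0,0,0],[0,0,0]]' --claw '[1,1,1,1,1]'

```text
t: 13.53
eef_pos: [538.2, -15.2, -17.4]
orientation: [-0.001, 0.704, -0.005, 0.711]
wrist_force: [-0.7, 0.0, -0.3]
grip_width: 0.1
```

```bash
python3 - <<'E'
from h import *
go(535,-12,-12)
a=r.snapshot("side");cv2.imwrite("pics/c16.png",cv2.resize(a[150:350,200:450],(750,600)))
E
```

```text
t 13.53 pos [538.241 -15.222 -17.416] F [-0.714  0.007 -0.305] grip 0.1
shift cm [-0.547  0.316 -0.32 ] turn [-0.005  0.01   0.008] tool axes
 [[ 0.01   0.006  1.   ]
 [-0.008  1.    -0.005]
 [-1.    -0.008  0.01 ]]
```

View pics/c16.png

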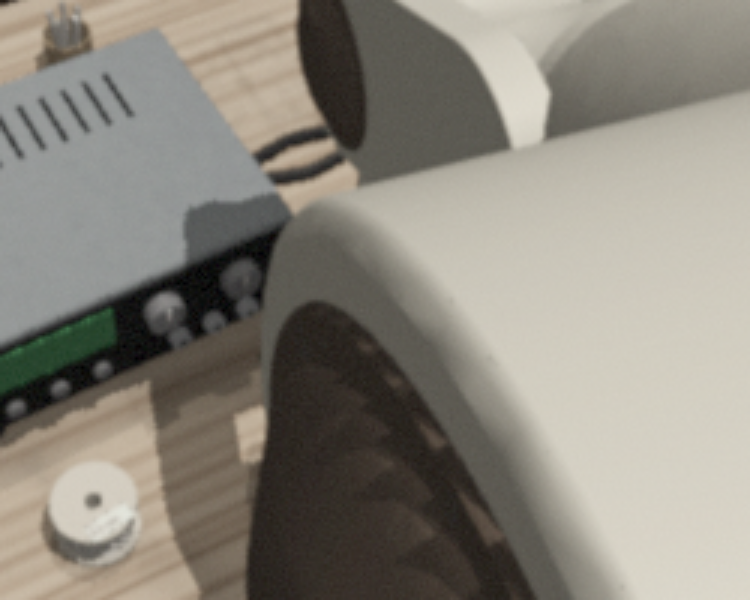

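>>> move_arm --offset '[[-0.35,0,-0.3],[0,0.4,-0.3],[0,0.4,-0.1],[0,0.4,0],[0,0.3,0]]' --angular '[[0,0,0],[0,0,0],[0,0,0],[0,0,0],[0,0,0]]' --claw '[1,1,1,1,1]'

```text
t: 14.0
eef_pos: [529.8, 1.4, -14.9]
orientation: [-0.001, 0.704, -0.005, 0.71]
wrist_force: [-0.7, 0.3, 1.0]
grip_width: 0.1
```

>>> move_arm --offset '[[0,0.3,0],[0,0.2,0],[0,0,0],[0,0,0],[0,0,0]]' --angular '[[0,0,0],[0,0,0],[0,0,0],[0,0,0],[0,0,0]]' --claw '[1,1,1,1,1]'

```text
t: 14.42
eef_pos: [529.9, 7.8, -15.1]
orientation: [-0.002, 0.704, -0.004, 0.71]
wrist_force: [-0.4, -0.5, 1.4]
grip_width: -0.1
```

```bash
python3 - <<'E'
from h import *
look("c17")
go(530,12,-14)
E
```

```text
t 14.52 pos [529.903   7.763 -15.054] F [ 0.053  0.16  -0.041] grip -0.0
shift cm [-0.109  0.423  0.009] turn [-0.004  0.009  0.008] tool axes
 [[ 0.008  0.004  1.   ]
 [-0.008  1.    -0.004]
 [-1.    -0.008  0.009]]
```

View pics/c17.png

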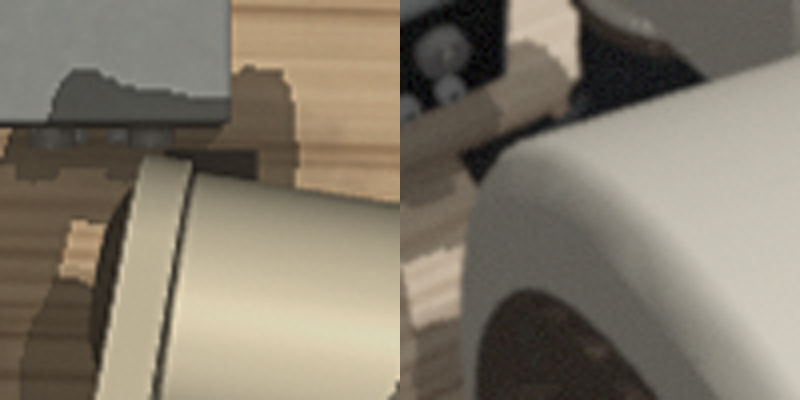

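>>> move_arm --offset '[[0,0.25,0],[0,0.2,0],[0,0,0],[0,0,0],[0,0,0]]' --angular '[[0,0,0],[0,0,0],[0,0,0],[0,0,0],[0,0,0]]' --claw '[1,1,1,1,1]'

```text
t: 14.93
eef_pos: [530.0, 12.3, -15.1]
orientation: [-0.001, 0.704, -0.005, 0.71]
wrist_force: [0.2, -1.2, 0.3]
grip_width: -0.4
```

>>> move_arm --offset '[[0,-1,0],[-1,-2,0],[-3,-2.5,-1],[-3,-3,-1],[-2,-3,-1]]' --angular '[[0,0,0],[0,0,0],[0,0,0],[0,0,0],[0,0,0]]' --claw '[1,1,1,1,1]'

```text
t: 15.35
eef_pos: [496.0, -102.1, 73.2]
orientation: [-0.003, 0.707, -0.001, 0.707]
wrist_force: [1.7, -1.4, 0.2]
grip_width: 0.3
```

```bash
python3 - <<'E'
from h import *
look("c18")
go(530,12,-14)
im=cv2.imread("pics/c18_t.png")[220:300,240:320]
cv2.imwrite("pics/c18z.png",cv2.resize(im,(600,600),interpolation=cv2.INTER_CUBIC))
E
```

```text
t 15.45 pos [ 496.718 -105.014   74.671] F [ 0.653  0.105 -1.128] grip -0.2
shift cm [ 8.793 11.772  3.275] turn [-0.002  0.004  0.007] tool axes
 [[ 0.004  0.002  1.   ]
 [-0.007  1.    -0.002]
 [-1.    -0.007  0.004]]
```

View pics/c18z.png

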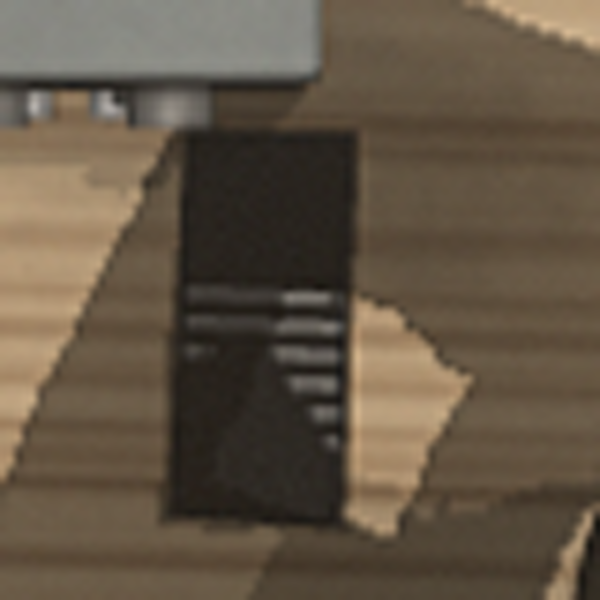

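```bash
python3 - <<'E'
from h import *
np.set_printoptions(precision=3,suppress=True)
T=lambda u,v:(240+(u+.5)/7.5-.5,220+(v+.5)/7.5-.5)
t=[T(184,132),T(358,131),T(345,527),T(166,520)]
M=[(62.5,28,3),(62.5,-28,3),(-62.5,-28,27),(-62.5,28,27)]
print(fit(M,{"top":t},[528,47,0]))
E
```

```text
(array([532.344,  53.23 ,  -0.005]), array([-0.006, -0.949, -0.126, -0.063,  0.043,  0.41 ,  0.085,  0.561]))
```

>>> move_arm --offset '[[0,2,-2],[0,3,-2],[0,3.5,-2],[0,3.5,-1],[0,2,0]]' --angular '[[0,0,0],[0,0,0],[0,0,0],[0,0,0],[0,0,0]]' --claw '[1,1,1,1,1]'

```text
t: 15.87
eef_pos: [424.4, 32.8, 72.2]
orientation: [0.002, 0.705, -0.007, 0.709]
wrist_force: [0.9, -0.7, 0.6]
grip_width: 0.2
```

```bash
python3 - <<'E'
from h import *
go(435,53,-14)
E
```

```text
t 15.87 pos [424.404  32.826  72.161] F [ 0.859 -0.732  0.644] grip 0.2
shift cm [8.605 2.096 0.992] turn [-0.014  0.005  0.008] tool axes
 [[ 0.005  0.014  1.   ]
 [-0.008  1.    -0.014]
 [-1.    -0.007  0.005]]
```

>>> move_arm --offset '[[1,0.8,0],[2,0.5,0],[2,0.3,0],[1.8,0,0.5],[1,0,0]]' --angular '[[-0.007,0,0],[-0.007,0.005,0.008],[0,0,0],[0,0,0],[0,0,0]]' --claw '[1,1,1,1,1]'

```text
t: 16.28
eef_pos: [430.4, 52.3, -9.7]
orientation: [-0.003, 0.706, 0.004, 0.709]
wrist_force: [-1.3, 0.3, 0.6]
grip_width: -0.1
```

```bash
python3 - <<'E'
from h import *
go(435,53,-13)
E
```

```text
t 16.28 pos [430.412  52.306  -9.682] F [-1.32   0.282  0.628] grip -0.1
shift cm [0.334 0.065 0.458] turn [ 0.009  0.004 -0.001] tool axes
 [[ 0.004 -0.009  1.   ]
 [ 0.001  1.     0.009]
 [-1.     0.001  0.004]]
```

>>> move_arm --offset '[[0,0,0.6],[0,0,0.6],[0,0,0.6],[0,0,0.5],[0,0,0.5]]' --angular '[[0,0,0],[0,0,0],[0,0,0],[0,0,0],[0,0,0]]' --claw '[1,1,1,1,1]'

```text
t: 16.7
eef_pos: [459.7, 51.0, -12.8]
orientation: [-0.003, 0.707, 0.004, 0.707]
wrist_force: [0.6, 0.2, 1.2]
grip_width: -0.3
```

>>> move_arm --offset '[[0,0,0.5],[0,0,0.5],[0,0,0.5],[0,0,0.4],[0,0,0.3]]' --angular '[[0,0,0],[0,0,0],[0,0,0],[0,0,0],[0,0,0]]' --claw '[1,1,1,1,1]'

```text
t: 17.12
eef_pos: [485.5, 51.0, -11.5]
orientation: [-0.003, 0.707, 0.004, 0.708]
wrist_force: [-1.0, -0.1, -1.1]
grip_width: 0.2
```

```bash
python3 - <<'E'
from h import *
look("c19")
go(500,53,-13)
E
```

```text
t 17.22 pos [485.504  50.976 -11.539] F [-0.589  0.59   0.24 ] grip -0.1
shift cm [0.148 0.189 1.451] turn [ 0.009  0.001 -0.001] tool axes
 [[ 0.001 -0.009  1.   ]
 [ 0.001  1.     0.009]
 [-1.     0.001  0.001]]
```

View pics/c19.png

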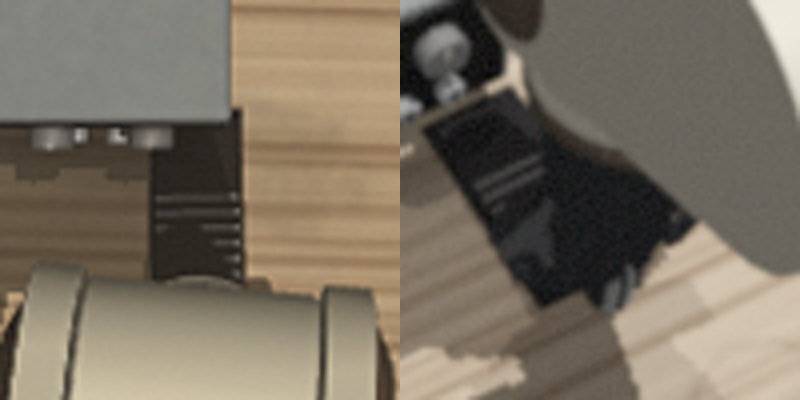

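>>> move_arm --offset '[[0.1,0.1,0.5],[0,0,0.5],[0,0,0.5],[0,0,0.4],[0,0,0.3]]' --angular '[[0,0,0],[0,0,0],[0,0,0],[0,0,0],[0,0,0]]' --claw '[1,1,1,1,1]'

```text
t: 17.63
eef_pos: [508.6, 52.5, -12.6]
orientation: [-0.003, 0.707, 0.004, 0.707]
wrist_force: [-2.0, -0.9, 1.6]
grip_width: -0.2
```

```bash
python3 - <<'E'
from h import *
look("c20")
go(520,53,-13)
E
```

```text
t 17.73 pos [508.738  52.438 -12.612] F [-0.617 -0.01  -0.308] grip 0.1
shift cm [0.04  0.046 1.127] turn [ 0.009  0.001 -0.001] tool axes
 [[ 0.001 -0.009  1.   ]
 [ 0.001  1.     0.009]
 [-1.     0.001  0.001]]
```

View pics/c20.png

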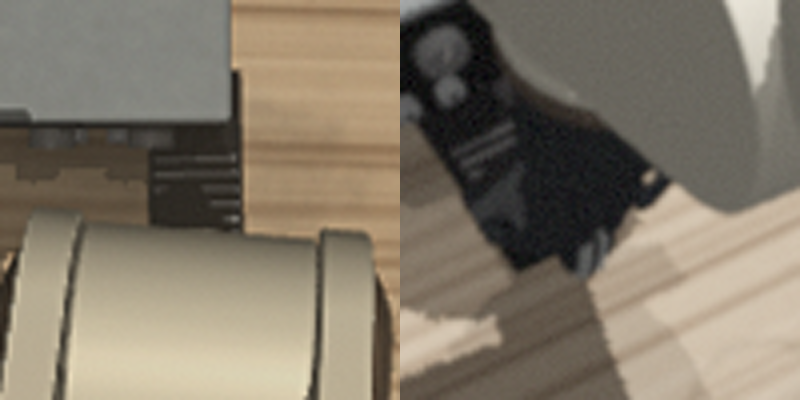

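>>> move_arm --offset '[[0,0,0.25],[0,0,0.25],[0,0,0.25],[0,0,0.2],[0,0,0.1]]' --angular '[[0,0,0],[0,0,0],[0,0,0],[0,0,0],[0,0,0]]' --claw '[1,1,1,1,1]'

```text
t: 18.15
eef_pos: [519.7, 52.5, -12.7]
orientation: [-0.003, 0.707, 0.004, 0.707]
wrist_force: [-1.2, 0.5, 0.6]
grip_width: 0.0
```

>>> move_arm --offset '[[0,0,0.1],[0,0,0.1],[0,0,0.1],[0,0,0],[0,0,0]]' --angular '[[0,0,0],[0,0,0],[0,0,0],[0,0,0],[0,0,0]]' --claw '[1,1,1,1,1]'

```text
t: 18.57
eef_pos: [523.1, 52.6, -12.7]
orientation: [-0.003, 0.707, 0.004, 0.707]
wrist_force: [-0.7, -0.2, 0.4]
grip_width: 0.1
```

>>> move_arm --offset '[[0,0,0.1],[0,0,0.1],[0,0,0],[0,0,0],[0,0,0]]' --angular '[[0,0,0],[0,0,0],[0,0,0],[0,0,0],[0,0,0]]' --claw '[1,1,1,1,1]'

```text
t: 18.98
eef_pos: [525.2, 52.6, -12.7]
orientation: [-0.003, 0.707, 0.004, 0.707]
wrist_force: [-2.0, 0.6, 0.4]
grip_width: -0.2
```

```bash
python3 - <<'E'
from h import *
look("c21")
go(530,53,-13)
E
```

```text
t 19.08 pos [525.176  52.61  -12.725] F [-1.65  -0.    -0.208] grip 0.1
shift cm [0.028 0.035 0.483] turn [ 0.009  0.    -0.002] tool axes
 [[ 0.    -0.009  1.   ]
 [ 0.002  1.     0.009]
 [-1.     0.002  0.   ]]
```

View pics/c21.png

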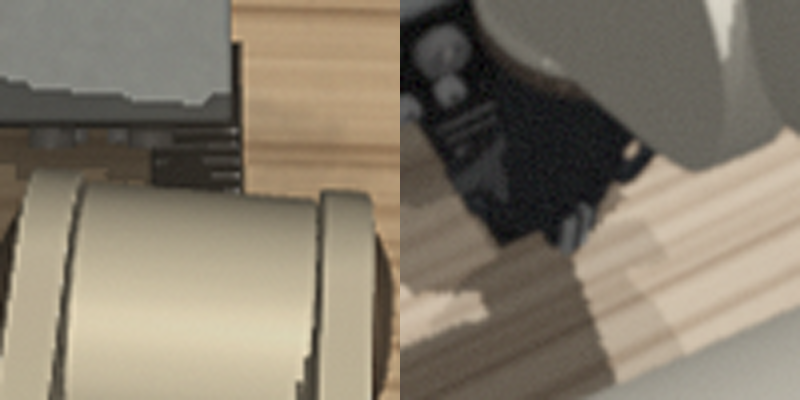

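>>> move_arm --offset '[[0,0,0.1],[0,0,0],[0,0,0.1],[0,0,0],[0,0,0]]' --angular '[[0,0,0],[0,0,0],[0,0,0],[0,0,0],[0,0,0]]' --claw '[1,1,1,1,1]'

```text
t: 19.5
eef_pos: [527.5, 52.6, -12.7]
orientation: [-0.003, 0.707, 0.004, 0.707]
wrist_force: [-1.8, 0.3, 0.1]
grip_width: -0.2
```

>>> move_arm --offset '[[0,0,0.1],[0,0,0],[0,0,0.1],[0,0,0],[0,0,0]]' --angular '[[0,0,0],[0,0,0],[0,0,0],[0,0,0],[0,0,0]]' --claw '[1,1,1,1,1]'

```text
t: 19.92
eef_pos: [529.8, 52.6, -12.6]
orientation: [-0.003, 0.707, 0.004, 0.707]
wrist_force: [-0.8, -0.3, 0.4]
grip_width: 0.0
```

```bash
python3 - <<'E'
from h import *
print(ray("top",(284.7,210.3),3), proj("top",[[664,27,3]]))
look("c22"); go(533,53,-13)
E
```

```text
[659.31185303  32.62163966   3.        ] [[287.05705471 208.44362195]]
t 20.02 pos [529.752  52.645 -12.634] F [-0.042  0.502 -0.039] grip -0.2
shift cm [0.037 0.032 0.325] turn [ 0.009  0.001 -0.002] tool axes
 [[ 0.001 -0.009  1.   ]
 [ 0.002  1.     0.009]
 [-1.     0.002  0.001]]
```

View pics/c22.png

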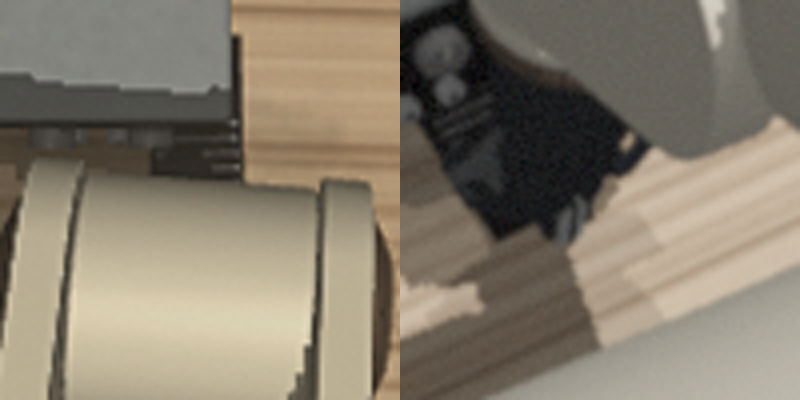

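>>> move_arm --offset '[[0,0,0.1],[0,0,0],[0,0,0],[0,0,0],[0,0,0]]' --angular '[[0,0,0],[0,0,0],[0,0,0],[0,0,0],[0,0,0]]' --claw '[1,1,1,1,1]'

```text
t: 20.43
eef_pos: [530.7, 52.6, -12.7]
orientation: [-0.003, 0.707, 0.004, 0.707]
wrist_force: [-1.0, -1.0, 0.6]
grip_width: -0.1
```

>>> move_arm --offset '[[0,0,0.1],[0,0,0],[0,0,0],[0,0,0],[0,0,0]]' --angular '[[0,0,0],[0,0,0],[0,0,0],[0,0,0],[0,0,0]]' --claw '[1,1,1,1,1]'

```text
t: 20.85
eef_pos: [531.4, 52.7, -12.7]
orientation: [-0.003, 0.707, 0.004, 0.707]
wrist_force: [-2.9, 0.4, 0.5]
grip_width: -0.0
```

>>> move_arm --offset '[[0,0,0.1],[0,0,0],[0,0,0],[0,0,0],[0,0,0]]' --angular '[[0,0,0],[0,0,0],[0,0,0],[0,0,0],[0,0,0]]' --claw '[1,1,1,1,1]'

```text
t: 21.27
eef_pos: [531.8, 52.7, -12.7]
orientation: [-0.003, 0.708, 0.004, 0.706]
wrist_force: [-2.1, -0.0, 1.5]
grip_width: 0.1
```

>>> move_arm --offset '[[0,0,0.15],[0,0,0],[0,0,0],[0,0,0],[0,0,0]]' --angular '[[0,0,0],[0,0,0],[0,0,0],[0,0,0],[0,0,0]]' --claw '[1,1,1,1,1]'

```text
t: 21.68
eef_pos: [532.2, 52.7, -12.8]
orientation: [-0.003, 0.709, 0.004, 0.706]
wrist_force: [-3.4, -0.3, 1.9]
grip_width: 0.3
```

```bash
python3 - <<'E'
from h import *
look("c23"); go(533,53,-13)
a=cv2.imread("pics/top0.png");b=cv2.imread("pics/c23_t.png")
d=cv2.absdiff(a,b); print(d[135:200,170:270].max(), d[135:200,280:286].max())
E
```

```text
t 21.78 pos [532.25   52.739 -12.833] F [-2.162 -0.094  0.995] grip -0.2
shift cm [0.016 0.025 0.075] turn [ 0.009 -0.004 -0.001] tool axes
 [[-0.004 -0.009  1.   ]
 [ 0.001  1.     0.009]
 [-1.     0.001 -0.004]]
25 6
```

View pics/c23.png

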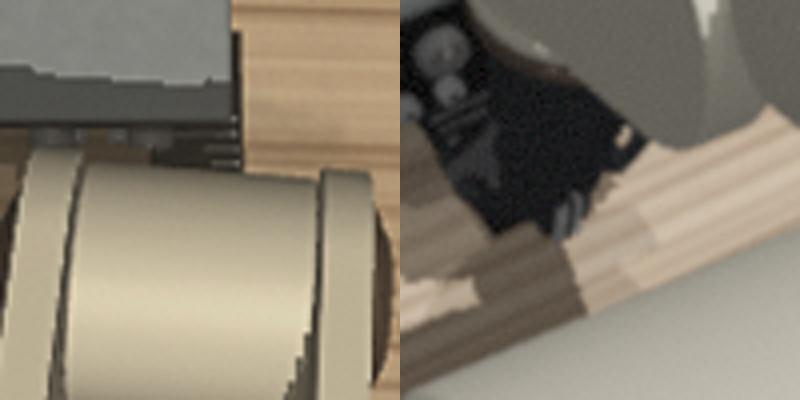

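>>> move_arm --offset '[[0,0,0.2],[0,0,0.1],[0,0,0],[0,0,0],[0,0,0]]' --angular '[[0,0,0],[0,0,0],[0,0,0],[0,0,0],[0,0,0]]' --claw '[1,1,1,1,1]'

```text
t: 22.2
eef_pos: [532.8, 52.8, -13.1]
orientation: [-0.003, 0.711, 0.004, 0.703]
wrist_force: [-2.6, 0.8, 2.3]
grip_width: 0.3
```

```bash
python3 - <<'E'
from h import *
go(533,53,-13)
E
```

```text
t 22.2 pos [532.809  52.774 -13.078] F [-2.565  0.78   2.323] grip 0.3
shift cm [-0.008  0.022  0.019] turn [ 0.01  -0.01  -0.001] tool axes
 [[-0.01  -0.01   1.   ]
 [ 0.001  1.     0.01 ]
 [-1.     0.001 -0.01 ]]
```

>>> move_arm --offset '[[0,0,0],[0,0,0],[0,0,0],[0,0,0.2],[0,0,0.2]]' --angular '[[0,0.01,0],[0,0,0],[0,0,0],[0,0,0],[0,0,0]]' --claw '[1,1,1,1,1]'

```text
t: 22.62
eef_pos: [532.7, 52.9, -13.5]
orientation: [-0.003, 0.718, 0.004, 0.696]
wrist_force: [-26.6, -1.3, 17.9]
grip_width: -0.3
```

```bash
python3 - <<'E'
from h import *
go(533,53,-13)
E
```

```text
t 22.62 pos [532.652  52.852 -13.458] F [-26.558  -1.29   17.89 ] grip -0.3
shift cm [-0.047  0.015  0.033] turn [ 0.01  -0.031 -0.001] tool axes
 [[-0.031 -0.01   0.999]
 [ 0.001  1.     0.01 ]
 [-1.     0.001 -0.031]]
```

>>> move_arm --offset '[[-0.1,0,-0.5],[-0.1,0,-0.5],[0,0,-0.8],[0,0,-1],[0,0,-1]]' --angular '[[0,0,0],[0,0,0],[0,-0.01,0],[0,-0.01,0],[0,-0.01,0]]' --claw '[1,1,1,1,1]'

```text
t: 23.03
eef_pos: [495.6, 52.3, -10.4]
orientation: [-0.003, 0.707, 0.004, 0.708]
wrist_force: [-0.2, 0.2, 0.1]
grip_width: -0.3
```

```bash
python3 - <<'E'
from h import *
look("c24"); go(490,53,-10)
E
```

```text
t 23.13 pos [494.695  52.39  -10.363] F [ 0.504 -0.015  0.83 ] grip 0.4
shift cm [-0.037  0.066 -0.469] turn [ 0.01   0.001 -0.001] tool axes
 [[ 0.001 -0.01   1.   ]
 [ 0.001  1.     0.01 ]
 [-1.     0.001  0.001]]
```

View pics/c24.png

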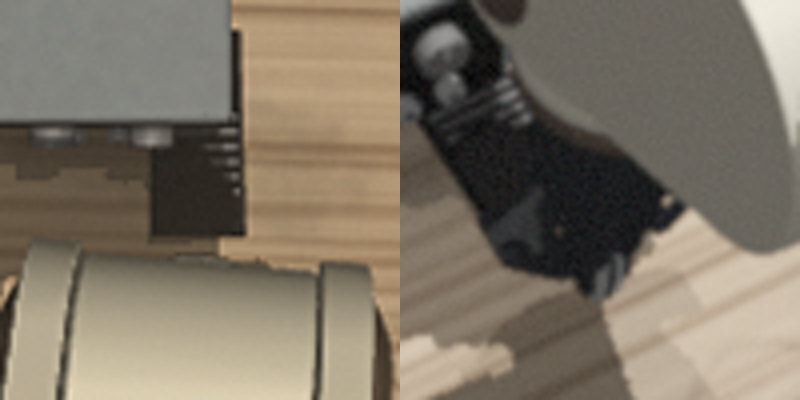

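>>> move_arm --offset '[[-3,0,-2],[-3,2.5,-2],[-3,3,-2],[-3,3,-1],[-3,3,0]]' --angular '[[0,0,0],[0,0,0],[0,0,0],[0,0,0],[0,0,0]]' --claw '[1,1,1,1,1]'

```text
t: 23.55
eef_pos: [423.2, 160.1, 133.9]
orientation: [-0.0, 0.711, 0.001, 0.704]
wrist_force: [1.7, 0.3, 0.1]
grip_width: -0.4
```

```bash
python3 - <<'E'
from h import *
look("c25"); go(626,56,150)
a=cv2.imread("pics/top0.png");b=cv2.imread("pics/c25_t.png")
A=a[130:290,165:305];B=b[130:290,165:305]
cv2.imwrite("pics/d25.png",cv2.resize(np.hstack([B,cv2.absdiff(A,B)*2]),None,fx=2.8,fy=2.8,interpolation=cv2.INTER_CUBIC))
g=lambda m:np.float32(cv2.cvtColor(m,cv2.COLOR_BGR2GRAY))
for n,sl in(("vents",(slice(145,180),slice(190,265))),("right edge",(slice(150,220),slice(270,295))),("fr corner",(slice(200,232),slice(255,290)))):
    print(n,cv2.phaseCorrelate(g(a[sl]),g(b[sl])))
a=cv2.imread("pics/side0.png");b=cv2.imread("pics/c25_s.png");cv2.imwrite("pics/s25.png",b[120:360,100:420])
sl=(slice(165,215),slice(160,245));print(cv2.phaseCorrelate(g(a[sl]),g(b[sl])))
E
```

```text
t 23.65 pos [426.458 162.676 137.096] F [ 0.571 -0.019 -0.865] grip 0.2
shift cm [ -1.373 -10.778  19.889] turn [ 0.006 -0.003 -0.003] tool axes
 [[-0.003 -0.006  1.   ]
 [ 0.003  1.     0.006]
 [-1.     0.003 -0.003]]
vents ((0.5406810906168573, -0.2120929534627365), 0.97456080366064)
right edge ((0.912669202905489, -0.06835122651508385), 0.4345566047562493)
fr corner ((1.4464315717686809, 0.31597510891425173), 0.28805892293651897)
((0.17705124265576444, 0.14736881284443726), 0.23112614144219293)
```

View pics/d25.png

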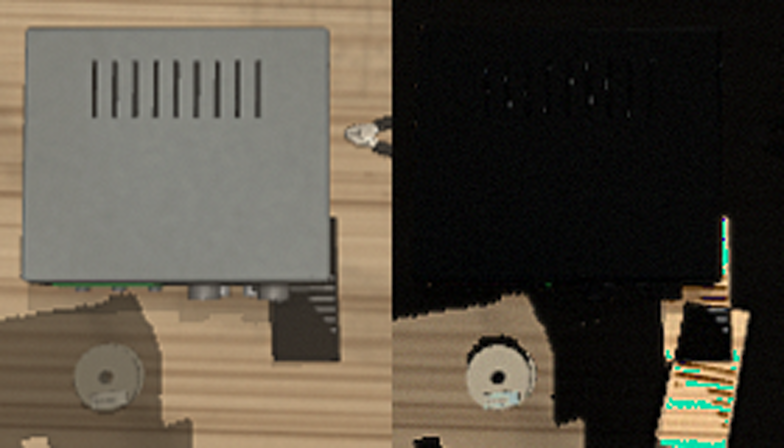

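View pics/s25.png

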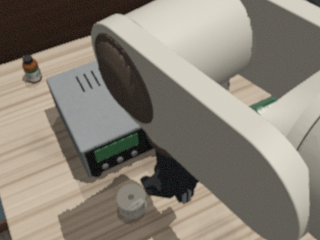

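```bash
python3 - <<'E'
from h import *
np.set_printoptions(precision=2,suppress=True)
ims={n:cv2.imread(f"pics/{n}.png") for n in("top0","c4","t5","c13_t","c19_t","c21_t","c24_t","c25_t")}
ims={k:v for k,v in ims.items() if v is not None and v.shape[0]==420}
a=cv2.cvtColor(ims["top0"],cv2.COLOR_BGR2GRAY)
def ecc(a,b,x0,x1,y0,y1):
    W=np.eye(2,3,dtype=np.float32)
    try:
        c,W=cv2.findTransformECC(a[y0:y1,x0:x1],b[y0:y1,x0:x1],W,cv2.MOTION_TRANSLATION,(3,200,1e-6),None,3); return W[:,2],round(c,4)
    except cv2.error as e: return "fail"
for k,v in ims.items():
    b=cv2.cvtColor(v,cv2.COLOR_BGR2GRAY)
    print(k,"vents",ecc(a,b,190,265,143,185),"BLcorner",ecc(a,b,165,190,134,156),"BRcorner",ecc(a,b,272,295,132,160), "FRedge",ecc(a,b,270,294,190,212), "FL",ecc(a,b,165,200,215,238))
E
```

```text
top0 vents (array([0., 0.], dtype=float32), 1.0) BLcorner (array([ 0., -0.], dtype=float32), 1.0) BRcorner (array([ 0., -0.], dtype=float32), 1.0) FRedge (array([-0., -0.], dtype=float32), 1.0) FL (array([-0., -0.], dtype=float32), 1.0)
t5 vents (array([0., 0.], dtype=float32), 0.9997) BLcorner (array([ 0.03, -0.01], dtype=float32), 0.9982) BRcorner (array([ 0.03, -0.02], dtype=float32), 0.9995) FRedge (array([-0.01, -0.01], dtype=float32), 0.9995) FL (array([-2.  , -0.03], dtype=float32), 0.4977)
c13_t vents (array([ 0.  , -0.01], dtype=float32), 0.9998) BLcorner (array([ 0.04, -0.03], dtype=float32), 0.9983) BRcorner (array([0.  , 0.03], dtype=float32), 0.9995) FRedge (array([-0.03, -0.01], dtype=float32), 0.9993) FL (array([-0.97, -0.4 ], dtype=float32), 0.5551)
c19_t vents (array([0., 0.], dtype=float32), 0.9997) BLcorner (array([ 0.03, -0.02], dtype=float32), 0.9982) BRcorner (array([0., 0.], dtype=float32), 0.9996) FRedge (array([-0.02, -0.02], dtype=float32), 0.9972) FL (array([0., 0.], dtype=float32), 0.9998)
c21_t vents (array([-0.  ,  0.01], dtype=float32), 0.9997) BLcorner (array([0.01, 0.01], dtype=float32), 0.9997) BRcorner (array([0.01, 0.01], dtype=float32), 0.9995) FRedge (array([ 0.17, -0.6 ], dtype=float32), 0.8404) FL (array([ 0.01, -0.01], dtype=float32), 0.9998)
c24_t vents (array([-0.02, -0.06], dtype=float32), 0.9966) BLcorner (array([ 0.01, -0.03], dtype=float32), 0.9993) BRcorner (array([0.04, 0.04], dtype=float32), 0.9927) FRedge (array([ 2.14, -0.05], dtype=float32), 0.6086) FL (array([ 0.01, -0.01], dtype=float32), 0.9985)
c25_t vents (array([-0.02, -0.05], dtype=float32), 0.9966) BLcorner (array([ 0.01, -0.  ], dtype=float32), 0.9971) BRcorner (array([0.06, 0.04], dtype=float32), 0.9866) FRedge (array([ 2.14, -0.05], dtype=float32), 0.6058) FL (array([ 0.02, -0.03], dtype=float32), 0.9994)
```

```bash
python3 - <<'E'
from h import *
np.set_printoptions(precision=2,suppress=True)
im=cv2.imread("pics/c25_t.png")[200:270,245:305]
cv2.imwrite("pics/c25z.png",cv2.resize(im,(600,700)[:2],interpolation=cv2.INTER_CUBIC)[:600])
E
```

```text
(no output)
```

View pics/c25z.png

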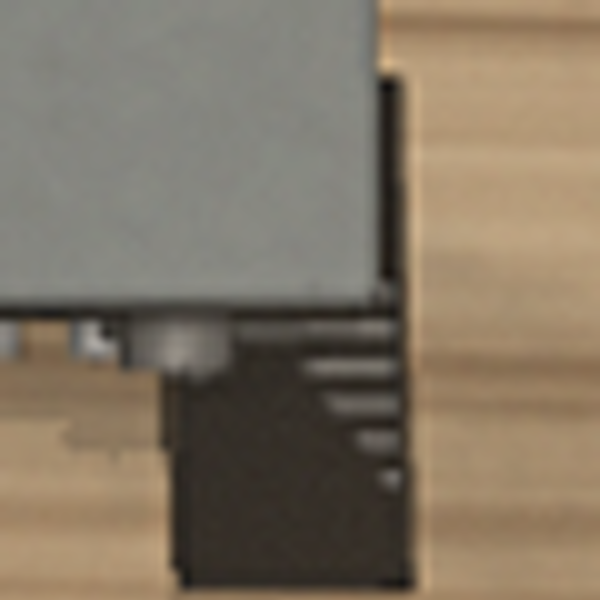

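```bash
python3 - <<'E'
from h import *
np.set_printoptions(precision=3,suppress=True)
T=lambda u,v:(245+(u+.5)/10-.5,200+(v+.5)/10-.5)
t=[(np.nan,np.nan),T(402,77),T(412,587),T(178,587)]
M=[(62.5,28,3),(62.5,-28,3),(-62.5,-28,27),(-62.5,28,27)]
p,e=fit(M,{"top":t},[600,54,0]);print(p,e)
f=np.array([627.3,56.3])-p[:2];c,s=np.cos(p[2]),np.sin(p[2]);print("foot in wedge",c*f[0]+s*f[1],-s*f[0]+c*f[1])
go(626,56,150)
E
```

```text
[605.142  57.617   0.04 ] [ 0.24  -0.795  0.037  0.222 -0.269  0.54 ]
foot in wedge 22.087077510019576 -2.211960810279826
t 23.65 pos [426.458 162.676 137.096] F [ 0.571 -0.019 -0.865] grip 0.2
shift cm [ -1.373 -10.778  19.889] turn [ 0.006 -0.003 -0.003] tool axes
 [[-0.003 -0.006  1.   ]
 [ 0.003  1.     0.006]
 [-1.     0.003 -0.003]]
```

>>> move_arm --offset '[[-2,3,-2.5],[-1,3,-2.5],[0,3,-2.5],[0,3,-2.5],[0,3,-2.5]]' --angular '[[0,0,0],[0,0,0],[0,0,0],[0,0,0],[0,0,0]]' --claw '[1,1,1,1,1]'

```text
t: 24.07
eef_pos: [306.1, 310.1, 167.7]
orientation: [0.002, 0.706, 0.001, 0.708]
wrist_force: [1.3, 0.4, 0.1]
grip_width: 0.2
```

```bash
python3 - <<'E'
from h import *
look("c26"); go(626,56,150)
cv2.imwrite("pics/s26.png",cv2.imread("pics/c26_s.png"))
E
```

```text
t 24.17 pos [303.882 312.446 167.466] F [ 1.19  -0.005  0.557] grip -0.1
shift cm [  1.683 -25.79   32.099] turn [ 0.004  0.002 -0.005] tool axes
 [[ 0.002 -0.004  1.   ]
 [ 0.005  1.     0.004]
 [-1.     0.005  0.002]]
```

View pics/s26.png

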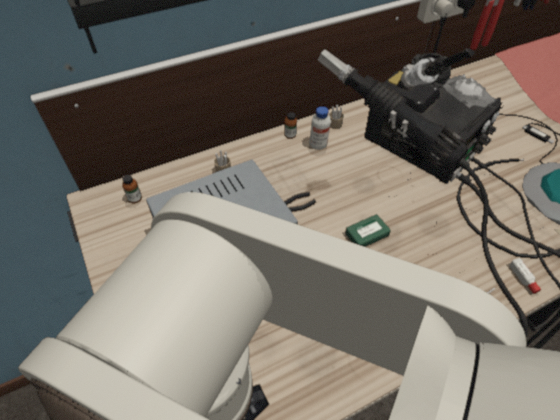

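```bash
python3 - <<'E'
from h import *
np.set_printoptions(precision=3,suppress=True)
a=cv2.cvtColor(cv2.imread("pics/side0.png"),6);b=cv2.cvtColor(cv2.imread("pics/c26_s.png"),6)
def ecc(x0,x1,y0,y1):
    W=np.eye(2,3,dtype=np.float32);c,W=cv2.findTransformECC(a[y0:y1,x0:x1],b[y0:y1,x0:x1],W,cv2.MOTION_TRANSLATION,(3,200,1e-6),None,3);return W[:,2],round(c,4)
print("FR",ecc(284,304,205,224),"BR",ecc(245,275,160,185),"vents",ecc(205,250,172,200),"redge",ecc(262,290,185,208),"BL",ecc(140,170,190,210))
A=a[200:230,275:310];B=b[200:230,275:310]
cv2.imwrite("pics/d26.png",cv2.resize(np.hstack([A,B,cv2.absdiff(A,B)]),(735,210),interpolation=cv2.INTER_NEAREST))
E
```

```text
FR (array([ 0.601, -0.169], dtype=float32), 0.9383) BR (array([-0.131,  0.044], dtype=float32), 0.9749) vents (array([-0.706, -1.293], dtype=float32), 0.7192) redge (array([-0.027,  0.014], dtype=float32), 0.9993) BL (array([-0.235, -0.088], dtype=float32), 0.8117)
```

View pics/d26.png

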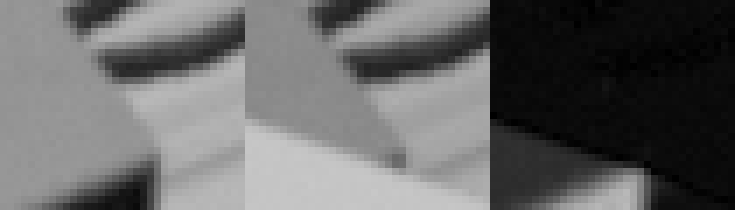

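>>> move_arm --offset '[[0,-2.5,3],[0,-2.5,3.2],[0,-2.5,3.2],[0,-2.5,3.2],[0,-2.5,3.2]]' --angular '[[0,0,0],[0,0,0],[0,0,0],[0,0,0],[0,0,0]]' --claw '[1,1,1,1,1]'

```text
t: 24.58
eef_pos: [464.7, 190.8, 167.6]
orientation: [-0.005, 0.706, 0.01, 0.709]
wrist_force: [0.4, 0.6, 0.3]
grip_width: 0.0
```

```bash
python3 - <<'E'
from h import *
go(624,58,125)
E
```

```text
t 24.58 pos [464.659 190.782 167.642] F [0.446 0.608 0.287] grip 0.0
shift cm [  4.232 -13.648  15.627] turn [ 0.021  0.004 -0.007] tool axes
 [[ 0.004 -0.022  1.   ]
 [ 0.007  1.     0.021]
 [-1.     0.007  0.004]]
```

>>> move_arm --offset '[[0,-2.5,2.7],[0,-2.5,2.7],[0,-2.5,2.7],[0,-2,2.5],[0,-2,2.5]]' --angular '[[0.01,0,0],[0.01,0,0],[0,0,0],[0,0,0],[0,0,0]]' --claw '[1,1,1,1,1]'

```text
t: 25.0
eef_pos: [606.5, 63.8, 165.6]
orientation: [0.004, 0.705, 0.001, 0.709]
wrist_force: [0.3, 1.0, 0.4]
grip_width: -0.0
```

```bash
python3 - <<'E'
from h import *
go(624,58,110)
E
```

```text
t 25.0 pos [606.491  63.764 165.588] F [0.251 1.006 0.415] grip -0.0
shift cm [ 5.563 -0.606  1.727] turn [-0.004  0.005 -0.007] tool axes
 [[ 0.005  0.004  1.   ]
 [ 0.007  1.    -0.004]
 [-1.     0.007  0.005]]
```

>>> move_arm --offset '[[1,0,0.7],[1.3,0,0.5],[1.2,0,0.1],[0.8,0,0],[0.5,0,0]]' --angular '[[0,0,0],[0,0,0],[0,0,0],[0,0,0],[0,0,0]]' --claw '[1,1,1,1,1]'

```text
t: 25.42
eef_pos: [625.1, 56.4, 111.5]
orientation: [0.006, 0.706, -0.002, 0.708]
wrist_force: [0.1, 0.5, 0.0]
grip_width: 0.0
```

```bash
python3 - <<'E'
from h import *
go(624,58,105)
E
```

```text
t 25.42 pos [625.102  56.445 111.476] F [0.123 0.465 0.   ] grip 0.0
shift cm [ 0.648  0.151 -0.114] turn [-0.011  0.004 -0.005] tool axes
 [[ 0.004  0.011  1.   ]
 [ 0.005  1.    -0.011]
 [-1.     0.005  0.004]]
```

>>> move_arm --offset '[[0.2,0,0],[0.2,0,0],[0.1,0,0],[0,0,0],[0,0,0]]' --angular '[[0,0,0],[0,0,0],[0,0,0],[0,0,0],[0,0,0]]' --claw '[1,1,1,1,1]'

```text
t: 25.83
eef_pos: [622.9, 59.1, 105.7]
orientation: [0.004, 0.706, -0.001, 0.708]
wrist_force: [-0.1, -0.0, -0.5]
grip_width: 0.1
```

>>> move_arm --offset '[[0.1,0,0],[0,0,0],[0.1,0,0],[0,0,0],[0,0,0]]' --angular '[[0,0,0],[0,0,0],[0,0,0],[0,0,0],[0,0,0]]' --claw '[1,1,1,1,1]'

```text
t: 26.25
eef_pos: [623.4, 59.4, 105.3]
orientation: [0.004, 0.705, -0.0, 0.709]
wrist_force: [0.5, 0.2, 0.1]
grip_width: 0.5
```

>>> move_arm --offset '[[0.1,0,0],[0.1,0,0],[0.1,0,0],[0.1,0,0],[0.1,0,0]]' --angular '[[0,0,0],[0,0,0],[0,0,0],[0,0,0],[0,0,0]]' --claw '[1,1,1,1,1]'

```text
t: 26.67
eef_pos: [623.7, 59.2, 101.6]
orientation: [0.004, 0.705, -0.0, 0.709]
wrist_force: [-9.9, -0.2, 22.3]
grip_width: 0.3
```

```bash
python3 - <<'E'
from h import *
go(624,58,105)
E
```

```text
t 26.67 pos [623.657  59.243 101.618] F [-9.901 -0.214 22.26 ] grip 0.3
shift cm [-0.339 -0.122  0.037] turn [-0.007  0.007 -0.005] tool axes
 [[ 0.007  0.007  1.   ]
 [ 0.005  1.    -0.007]
 [-1.     0.005  0.007]]
```

>>> move_arm --offset '[[-0.03,0,0],[0.04,0,0],[0.04,0,0],[0.04,0,0],[0.04,0,0]]' --angular '[[0,0,0],[0,0,0],[0,0,0],[0,0,0],[0,0,0]]' --claw '[1,1,1,1,1]'

```text
t: 27.08
eef_pos: [623.8, 59.2, 101.7]
orientation: [0.004, 0.704, -0.001, 0.71]
wrist_force: [-4.6, 0.1, 8.8]
grip_width: -0.1
```

>>> move_arm --offset '[[0.04,0,0],[0.04,0,0],[0.04,0,0],[0.04,0,0],[0.04,0,0]]' --angular '[[0,0,0],[0,0,0],[0,0,0],[0,0,0],[0,0,0]]' --claw '[1,1,1,1,1]'

```text
t: 27.5
eef_pos: [623.8, 59.2, 101.7]
orientation: [0.004, 0.704, -0.001, 0.71]
wrist_force: [-3.3, -0.2, 7.5]
grip_width: -0.0
```

>>> move_arm --offset '[[0.05,0,0],[0.05,0,0],[0.05,0,0],[0.05,0,0],[0.05,0,0]]' --angular '[[0,0,0],[0,0,0],[0,0,0],[0,0,0],[0,0,0]]' --claw '[1,1,1,1,1]'

```text
t: 27.92
eef_pos: [623.8, 59.2, 101.7]
orientation: [0.004, 0.703, -0.001, 0.711]
wrist_force: [-4.5, -0.2, 9.6]
grip_width: -0.3
```

>>> move_arm --offset '[[0.05,0,0],[0.05,0,0],[0.05,0,0],[0.05,0,0],[0.05,0,0]]' --angular '[[0,0,0],[0,0,0],[0,0,0],[0,0,0],[0,0,0]]' --claw '[1,1,1,1,1]'

```text
t: 28.33
eef_pos: [623.9, 59.2, 101.7]
orientation: [0.004, 0.703, -0.001, 0.711]
wrist_force: [-4.0, 0.3, 9.2]
grip_width: -0.2
```

>>> move_arm --offset '[[-0.2,0,0],[-0.5,0,0],[-2,0,-1],[-2.5,1,-2],[-2.5,2,-2.5]]' --angular '[[0,0,0],[0,0,0],[0,0,0],[0,0,0],[0,0,0]]' --claw '[1,1,1,1,1]'

```text
t: 28.75
eef_pos: [567.2, 86.9, 174.3]
orientation: [0.005, 0.706, -0.002, 0.708]
wrist_force: [0.1, 0.2, 0.5]
grip_width: -0.2
```

>>> move_arm --offset '[[-1,3,-3],[0,3,-3],[0,3,-3],[0,3,-3],[0,3,-3]]' --angular '[[0,0,0],[0,0,0],[0,0,0],[0,0,0],[0,0,0]]' --claw '[1,1,1,1,1]'

```text
t: 29.17
eef_pos: [420.3, 235.9, 190.6]
orientation: [0.008, 0.703, -0.004, 0.711]
wrist_force: [0.4, 0.1, 0.0]
grip_width: -0.0
```

Next I move well clear so both cameras can check the result.

>>> move_arm --offset '[[0,3,-3],[0,3,-3],[0,3,-2.5],[0,3,-2],[0,3,-2]]' --angular '[[0,0,0],[0,0,0],[0,0,0],[0,0,0],[0,0,0]]' --claw '[1,1,1,1,1]'

```text
t: 29.58
eef_pos: [292.5, 389.5, 192.6]
orientation: [0.009, 0.702, -0.003, 0.712]
wrist_force: [2.1, -0.0, 0.1]
grip_width: -0.2
```

>>> move_arm --offset '[[0,3,-2],[0,3,-2],[0,3,-1],[0,3,-1],[0,2,0]]' --angular '[[0,0,0],[0,0,0],[0,0,0],[0,0,0],[0,0,0]]' --claw '[1,1,1,1,1]'

```text
t: 30.0
eef_pos: [225.5, 538.8, 195.0]
orientation: [0.008, 0.702, -0.001, 0.712]
wrist_force: [1.4, -0.4, 0.0]
grip_width: 0.3
```

```bash
python3 - <<'E'
from h import *
np.set_printoptions(precision=3,suppress=True)
look("c30"); go(130,560,212)
def ecc(a,b,x0,x1,y0,y1):
    W=np.eye(2,3,dtype=np.float32)
    try: c,W=cv2.findTransformECC(a[y0:y1,x0:x1],b[y0:y1,x0:x1],W,cv2.MOTION_TRANSLATION,(3,200,1e-6),None,3);return W[:,2],round(c,4)
    except cv2.error: return "fail"
a=cv2.cvtColor(cv2.imread("pics/side0.png"),6);b=cv2.cvtColor(cv2.imread("pics/c30_s.png"),6)
print("side: FR",ecc(a,b,270,300,205,245),"panel",ecc(a,b,190,290,225,285),"vents",ecc(a,b,170,250,172,215),"BL",ecc(a,b,145,175,190,215),"reel",ecc(a,b,210,255,300,340),"cut",ecc(a,b,290,325,190,215),"box",ecc(a,b,340,395,210,250))
a=cv2.cvtColor(cv2.imread("pics/top0.png"),6);c=cv2.cvtColor(cv2.imread("pics/c25_t.png"),6);b=cv2.cvtColor(cv2.imread("pics/c30_t.png"),6)
print("top: vents",ecc(a,b,190,265,143,185),"BR",ecc(a,b,272,295,132,160),"FL",ecc(a,b,165,200,215,238),"reel",ecc(a,b,185,222,248,282),"wedge vs before press",ecc(c,b,255,295,205,265))
cv2.imwrite("pics/f30.png",cv2.resize(cv2.imread("pics/c30_s.png")[150:350,130:400],(800,593),interpolation=cv2.INTER_CUBIC))
E
```

```text
t 30.1 pos [226.738 538.793 194.368] F [-0.786  0.031 -0.702] grip 0.1
shift cm [-1.886  2.02  -9.672] turn [-0.012  0.015 -0.01 ] tool axes
 [[ 0.015  0.012  1.   ]
 [ 0.01   1.    -0.012]
 [-1.     0.01   0.015]]
side: FR (array([-0.015, -0.043], dtype=float32), 0.9995) panel (array([-0.538,  0.26 ], dtype=float32), 0.9322) vents (array([-0.034, -0.009], dtype=float32), 0.9958) BL (array([-0.034,  0.083], dtype=float32), 0.9689) reel (array([-0.001, -0.003], dtype=float32), 0.9999) cut (array([-0.018,  0.028], dtype=float32), 0.9997) box (array([-0.001,  0.002], dtype=float32), 0.9999)
top: vents (array([-0.013, -0.049], dtype=float32), 0.9965) BR (array([0.059, 0.032], dtype=float32), 0.9866) FL (array([ 0.004, -0.018], dtype=float32), 0.9986) reel (array([0.003, 0.005], dtype=float32), 0.9999) wedge vs before press (array([0.012, 0.009], dtype=float32), 0.9999)
```

View pics/f30.png

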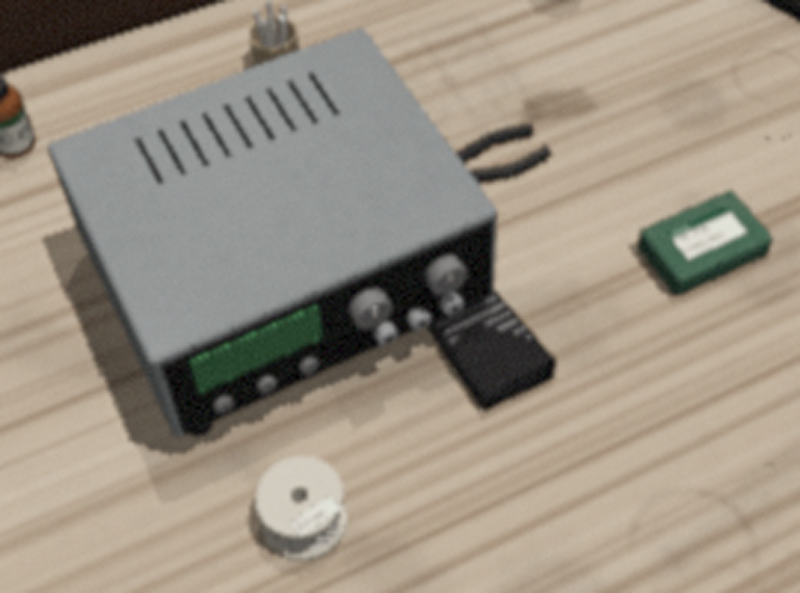

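```bash
python3 -c "
from rig import r
print(r.sign_off())"
```

```text
the job is handed in; nothing more can be done
None
```

The wedge is snug under the short foot, the press test showed no rocking, and I handed the job in at about 30 s with the arm well clear.

**What I did**
- All contact was with the closed fingertips. I turned the wedge straight from its left flank near the thick end and shifted it about 11 mm from its right flank.
- I then pushed it by the thick end, thin end first, until it met the foot.
- I pressed the supply's top within about 5 mm of the press spot. The force was about 7.5–9.6 N for over a second.

**Last checks**
- **Supply:** the cameras put its movement at about 0.1 mm, and the corner above the foot rose by about 0.2 mm at most.
- **Press test:** the fingertip height did not change while pressing, and the wedge did not move during the press.
- **Bystanders:** the reel, box and cutters did not move.

**What disagreed or went wrong**
- **Height reading:** the TCP height read about 25 mm lower than the real height. The first flank push passed over the wedge without touching it. I found the true height by touching the worktop and used that afterwards.
- **Last push on the wedge:** settled readings were only about 3 N, but the final nudge briefly read about 27 N sideways and 18 N upward, because I turned the tool the wrong way. I backed off straight away. That is well over the 10 N said to jam the wedge, so it may be tighter than intended.
- **Foot position:** the camera fit puts the foot about 4 mm short of where the wedge is 10 mm high (x = 22 instead of 26). If that were exact, the corner would be up about 0.7 mm, but the images show far less. My foot estimate was only good to about 2 mm.
- **Start of the press:** one reading showed 22 N before I eased it to about 9 N.

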